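# Rack the hole punches, swing the keeper shut and lock its slotted nut

### The job

Put away the hole punches: lay every punch that is on the bench into the notched rack, one per notch with its middle between the rails, then swing the steel keeper strap fully shut over them. Screw the brass nut down (clockwise) onto the strap, stopping at the last place before it jams where its slot points straight along the shut strap, and then set the red lock bar upright down through that slot so that it sits fully home in both forks, the yellow one on the strap and the one on the post. Leave the other tools on the bench where they are.

Things in the scene. Friction and masses are not known exactly. Their poses are not given: they have to be found in the camera images.
- rack: blue punch rack, fixed. Origin on the bench; x along the lanes, z up; base 10 mm thick, 300 mm along y. Two aluminium rails at x = -30 and +30 mm, 10 mm thick, have notches 18 mm wide (floor 32 mm, teeth 49 mm high) that form 3 lanes 36 mm apart; fingers fit between the rails. Keeper pivot at y = +112 mm, nut at y = -95 mm, lock post at y = -155 mm (fork floor 89 mm, tips 100 mm above the bench)
- lane_0 (a point): where the middle of a punch lying home in this lane rests: midway between the rails, 38 mm above the bench. The lane runs along the point's x axis. Any punch may go into any lane
- lane_1 (a point): where the middle of a punch lying home in this lane rests: midway between the rails, 38 mm above the bench. The lane runs along the point's x axis. Any punch may go into any lane
- lane_2 (a point): where the middle of a punch lying home in this lane rests: midway between the rails, 38 mm above the bench. The lane runs along the point's x axis. Any punch may go into any lane
- punch_0_mid (a point): middle, half-way up, of a steel hole punch: a round rod, tapered at one end, 115 mm long and 12 mm thick, lying along this point's y axis on the bench (6 mm above it). 45 g; grasp it across the middle. May be absent (None)
- punch_1_mid (a point): middle, half-way up, of a steel hole punch: a round rod, tapered at one end, 105 mm long and 11 mm thick, lying along this point's y axis on the bench (5.5 mm above it). 45 g; grasp it across the middle. May be absent (None)
- punch_2_mid (a point): middle, half-way up, of a steel hole punch: a round rod, tapered at one end, 125 mm long and 13 mm thick, lying along this point's y axis on the bench (6.5 mm above it). 45 g; grasp it across the middle. May be absent (None)
- keeper (a joint): swing angle (rad) of the level keeper strap: 0 = fully shut against its stop (over the lanes, hooked end round the stud under the nut); grows to 1.5 as it swings open towards the rack's -x side (clockwise from above). It stays where left; 0.25 Nm of friction
- keeper_pivot (a point): vertical pivot axis of the keeper strap, at rack x = 0, y = +112 mm. The strap is 28 mm wide, 52 to 58 mm above the bench, and reaches 222 mm from the pivot
- keeper_fork (a point): fork floor of the yellow fork on the keeper strap, 147 mm from the pivot, 89 mm above the bench; also the strap's handle. The block is 26 mm wide across the strap (point x; grip it so), 14 mm along the strap (point y), 58 to 100 mm above the bench; the notch in its top is 12 mm wide, 11 mm deep, and runs along the strap
- nut (a joint): angle (rad) of the brass nut, right-hand thread, 5 mm pitch: falls as it is screwed down (clockwise from above). Its slot points along the rack's y axis (pivot to lock post) at every multiple of pi; 0 is the last line-up, where it must be left; it jams on the strap at -0.5. Starts 1.3 to 1.9 turns up; stays where left (0.06 Nm of friction)
- nut_mid (a point): middle of the nut's hexagon, on its axis, 73 mm above the bench at nut angle 0 (5 mm higher per turn). The hexagon is 40 mm across flats, 27 mm high; its flats face along the point's x axis and at 60 and 120 degrees to it. On top stand two lugs, 11 mm high; the slot between them, 12 mm wide, runs along the point's y axis
- lock_seat (a point): where the middle of the underside of the seated lock bar comes: on the nut's axis, level with both fork floors, 89 mm above the bench; the seated bar lies along its y axis
- lock_bar_grip (a point): grip point of the red lock bar, 40 mm above its underside. Bar 162 mm long (point y), 8 mm wide, 8 mm high, with end plates 36 mm wide and 14 mm high on which it stands upright; the grip plate in its middle is 10 mm thick (point x), 34 mm long (point y), and reaches 56 mm above the underside. 150 g. Either way round will do
- slicker: turned wooden edge slicker, 105 mm, lying on the bench; a bystander to be left alone. Origin under its middle

How it is judged:
By the outcome, as a careful person would: the job done as asked, in the order asked, and still so for the second after the job is handed in, with the robot touching nothing.
Of punch_0, punch_1, punch_2 only 2 to 3 are there at a start; the rules pass over those that are not, and their reading is None.
At some moment in a run one of lock_bar may be knocked a few centimetres aside while the robot is not near it.
Once in a run the grip may slacken for a moment while it holds something.
It also fails if it takes over 200 s, if anything falls off the work surface, if the arm or the gripper's body presses on something with over 40 N, if the wrist force passes 120 N, or if a joint passes its speed limit or range.

### The arm

A 6-joint arm with a two-finger parallel gripper is mounted at the origin on a cart in front of the work surface, level with it; the furniture and walls round the work are solid. World frame = base frame: x ahead of the robot, y to its left, z up, the work surface at z = 0. Lengths are in m, angles in rad, forces in N, time in s.
With the tool pointing down it reaches from about 0.325 to 0.925 m from the base axis. Payload 3.1 kg.
Tool frame: the origin (TCP) lies at the very end of the fingers, on their centre line; the grasp point (between the pads) lies 19 mm behind it (manip.grasp_offset is the distance from the TCP to the grasp point, in m); z points along the fingers, y is the line along which they close (so a half turn about z gives the same grasp; the last joint's range is limited). The gripper opens to 85 mm and grips with 20 to 120 N. Pads are 22 mm wide; open, the fingers measure 114 mm over their backs; the gripper's body (76 mm by 85 mm) begins 54 mm behind the grasp point. The pads swing forward as they close: fully open they stand 13 mm farther back than shut.
Start: joints at [1.143, 0.217, 1.613, -0, 1.311, -0.112], TCP at [0.194, 0.594, 0.231] pointing down, gripper open.
Joint ranges: [-2.75, 2.75], [-0.78, 2.1], [0.31, 2.55], [-1.13, 4.27], [0.13, 2.63], [-2.58, 2.58]. Speed limits (rad/s): [2.79, 2.79, 3.14, 3.14, 3.14, 3.14].

### API

Orientations are given as a unit quaternion [x, y, z, w].
In Python, from rig import manip gives the robot as it stands.
- The arm moves only by the tool arm_command, never from a script. Its argument "moves" is a list of rows, each an object with "delta_pos": the shift along the tool's x, y, z normalised to -1 to 1, where 1 is 0.025 m, a list of three; "twist": the turn, a rotation vector about the tool's x, y, z normalised to -1 to 1, where 1 is 0.08 rad, a list of three; "fingers": the closure in counts, from 0 (fully open) to 255 (shut). A call has 1 to 12 rows; each row shifts and turns the commanded pose from where the row before left it, along the tool's axes as they then stand; what a row does not reach is not made up. A row lasts 1/10 s, in which the tool goes at most 50 mm and 8.59 degrees, less where a joint would pass 70% of its speed; a pose out of reach is approached as far as the arm can. A call with a number of a shift or a turn outside -1 to 1 is refused whole. A call with a gripper value outside its range is refused whole. The fingers move at their own pace and stop on an object; "force" is the grip in N (left out, the last holds). Time passes only in rows, so rows that do not move let the fingers close. It gives the time, the measured TCP pose, the force, the opening and the grip force at its end, in the units of the state.
- manip.sense(): the state, without advancing time (a new reading comes with each control period).
- manip.snapshot(name): name is "scene" or "top"; returns the picture (480x640x3 uint8, red, green, blue); there is no depth.
- manip.camera_info(name): a dict with "fovy" (degrees; the focal length in pixels is half the picture's height over the tangent of half this angle, whatever the lens; pixels are square), "cx", "cy" (the principal point, pixels), "world_to_cam" (4x4, takes a point from world to camera coordinates). Camera axes: x right, y up, looking along -z (the intrinsics and any distortion apply to the point x, -y, -z); pixel columns grow to the right and rows downward; lengths in m; the calibration is good to about 2 mm. A picture is of the moment at which its call begins. camera_info takes no time and is no camera call.
- manip.job_done(): hands the job in; it is judged then, once.
The state is a dict: "t": time; "q": joint angles; "dq": joint speeds; "joint_efforts": joint torques, N m; "eef_pos": TCP position; "ee_rot": TCP orientation; "contact_force": force on the tool from outside, world axes, zero at the start; "moment": the same for the moment, N m; "opening": finger opening in m; "finger_force": force on a finger pad.
Only numpy, scipy, OpenCV 4.12 (cv2) and the standard library are available. Lean on these libraries where they do the work, as an engineer would, in place of code of your own. Each camera call takes 0.05 s, during which the arm holds its last target. There are 200 camera calls.

## Working session

There is one attempt and no reset: what is moved stays moved. The work goes in short steps, Python scripts to look and compute and a tool call to move; the robot and the scene stay as the last step left them, time stands still between calls to the robot, and variables do not carry over. Pictures are saved under pics/ and viewed, at most 14 in all, crops included, and the job is handed in when it is done.

Besides the shell and the picture viewer there is one more tool, called after ">>>" in YAML: its name, and indented under it one key for each argument. arm_command: Moves the arm, as the interface text tells. Scaled input: -1 to 1 covers 0.025 m each way for a shift and 0.08 rad each way for a turn. Its arguments: {"type":"object","properties":{"moves":{"type":"array"},"force":{"type":"number"}},"required":["moves"]}

```bash
ls; mkdir -p pics
python3 - <<'E'
from rig import manip
import cv2,numpy as np
for n in("scene","top"):
    cv2.imwrite(f"pics/{n}0.png",manip.snapshot(n)[:,:,::-1])
    c=manip.camera_info(n);print({k:(np.round(v,4).tolist() if k=="world_to_cam" else v) for k,v in c.items()})
print(manip.sense(),manip.grasp_offset)
E
```

```text
pics
{'fovy': 49.81369741758023, 'cx': 319.35352916939894, 'cy': 232.83064833596475, 'world_to_cam': [[0.8626, -0.5058, -0.0112, -0.3533], [0.2863, 0.4698, 0.8351, -0.2628], [-0.4171, -0.7235, 0.5501, -0.6205], [0.0, 0.0, 0.0, 1.0]]}
{'fovy': 52.53266009907515, 'cx': 311.9065621141138, 'cy': 231.24450183969446, 'world_to_cam': [[0.0009, -1.0, 0.0033, 0.0953], [0.9944, 0.0012, 0.1052, -0.5185], [-0.1052, 0.0032, 0.9944, -0.9049], [0.0, 0.0, 0.0, 1.0]]}
{'t': 0.1, 'q': array([ 1.14276880e+00,  2.17672997e-01,  1.61482982e+00, -2.39419698e-05,
        1.31131421e+00, -1.12208516e-01]), 'dq': array([-0.00090084, -0.00305391, -0.00343993,  0.00078233,  0.00013224,
       -0.0005802 ]), 'joint_efforts': array([-1.75595715e-04, -3.98082340e+01, -3.04969597e+01, -7.76045681e-05,
        4.31368971e-03, -5.04051712e-06]), 'eef_pos': array([0.19379365, 0.59339279, 0.23007309]), 'ee_rot': array([ 1.57250922e-01,  9.87558054e-01, -1.07494462e-03, -2.85634246e-04]), 'contact_force': array([-0.16933659, -0.38338311, -0.12323157]), 'moment': array([-0.00175382,  0.03342123, -0.01746408]), 'finger_force': 0.0, 'opening': 0.08545208442745962} 0.0187
```

View pics/top0.png

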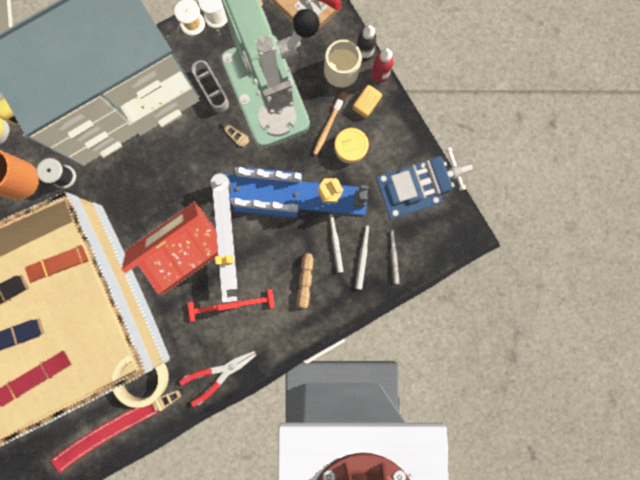

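View pics/scene0.png

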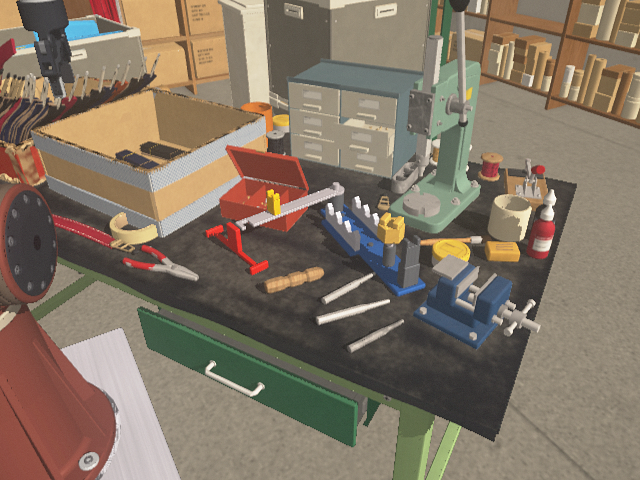

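```bash
cat > h.py <<'E'
from rig import manip
import cv2,numpy as np
from scipy.spatial.transform import Rotation as R
def cam(n):
    c=manip.camera_info(n);T=np.array(c["world_to_cam"]);f=240/np.tan(np.radians(c["fovy"])/2)
    return T[:3,:3],T[:3,3],f,c["cx"],c["cy"]
def ray(n,u,v):
    r,t,f,cx,cy=cam(n);d=r.T@np.array([(u-cx)/f,-(v-cy)/f,-1]);return -r.T@t,d
def plane(n,u,v,z):
    o,d=ray(n,u,v);return o+d*(z-o[2])/d[2]
def proj(n,p):
    r,t,f,cx,cy=cam(n);q=r@np.asarray(p)+t;return np.array([cx+f*q[0]/-q[2],cy-f*q[1]/-q[2]])
def blobs(m,mn=30):
    cs,_=cv2.findContours(m.astype(np.uint8),cv2.RETR_EXTERNAL,cv2.CHAIN_APPROX_NONE)
    return [c for c in cs if cv2.contourArea(c)>mn]
def grow(n,p):
    return np.round(p,4)
E
python3 - <<'E'
from h import *
im=cv2.imread("pics/top0.png");hsv=cv2.cvtColor(im,cv2.COLOR_BGR2HSV)
cv2.imwrite("pics/c1.png",cv2.resize(im[150:325,170:420],None,fx=3.2,fy=3.2,interpolation=cv2.INTER_CUBIC))
H,S,V=[hsv[:,:,i].astype(int) for i in range(3)]
def rep(name,m,z,box):
    mm=np.zeros_like(m);x0,x1,y0,y1=box;mm[y0:y1,x0:x1]=m[y0:y1,x0:x1]
    for c in blobs(mm):
        (u,v),wh,a=cv2.minAreaRect(c);b=cv2.boxPoints(((u,v),wh,a))
        P=np.array([plane("top",*q,z)[:2] for q in b]);e=[P[1]-P[0],P[2]-P[1]];L=[np.linalg.norm(k) for k in e];k=e[int(np.argmax(L))]
        print(name,round(u,1),round(v,1),"L",np.round(L,4),"mid",np.round(P.mean(0),4),"dir",round(np.degrees(np.arctan2(k[1],k[0])),1))
rep("punch",(V>95)&(S<70),.006,(322,410,205,300))
rep("yellow",(H>20)&(H<35)&(S>120)&(V>120),.1,(205,350,170,270))
rep("blue",(H>100)&(H<125)&(S>120),.01,(205,372,160,225))
rep("red",((H<6)|(H>174))&(S>150)&(V>90),.014,(180,280,285,325))
E
```

```text
punch 333.1 288.3 L [0.0131 0.024 ] mid [0.4095 0.0545] dir -110.4
punch 381.1 238.6 L [0.0263 0.0146] mid [ 0.5063 -0.0397] dir -12.0
punch 400.2 256.2 L [0.0359 0.1078] mid [ 0.4721 -0.0767] dir -178.1
punch 342.9 242.1 L [0.0422 0.116 ] mid [0.4997 0.0352] dir -171.5
punch 371.0 248.0 L [0.097 0.147] mid [ 0.4884 -0.0198] dir -167.7
punch 395.0 213.0 L [0.0118 0.0159] mid [ 0.5569 -0.0679] dir 179.0
yellow 219.5 259.8 L [0.0124 0.0139] mid [0.46   0.2581] dir -99.4
blue 265.4 212.0 L [0.0093 0.1242] mid [0.558 0.187] dir -95.7
blue 295.9 194.8 L [0.057  0.2778] mid [0.5923 0.1275] dir -95.0
red 230.4 304.9 L [0.1647 0.0363] mid [0.3779 0.2514] dir -80.8
```

View pics/c1.png

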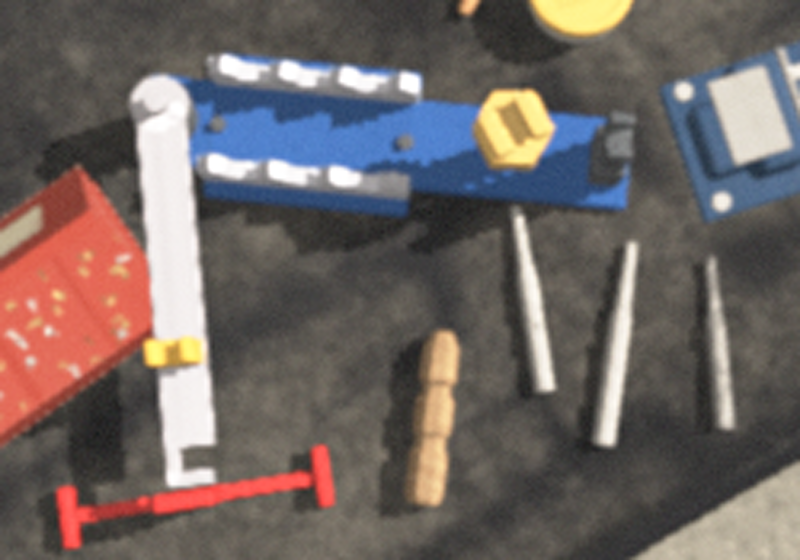

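```bash
cat >> h.py <<'E'
def avg(n,k=6):
    return np.mean([manip.snapshot(n).astype(float) for _ in range(k)],0)[:,:,::-1].astype(np.uint8)
def line(c,z):
    (u,v),wh,a=cv2.minAreaRect(c);b=cv2.boxPoints(((u,v),wh,a))
    P=np.array([plane("top",*q,z)[:2] for q in b]);e=[P[1]-P[0],P[2]-P[1]];L=[np.linalg.norm(k) for k in e];k=e[int(np.argmax(L))]
    return (round(u,1),round(v,1)),np.round(L,4),np.round(P.mean(0),4),round(np.degrees(np.arctan2(k[1],k[0])),1)
E
python3 - <<'E'
from h import *
im=avg("top");cv2.imwrite("pics/top1.png",im);cv2.imwrite("pics/scene1.png",avg("scene"))
hsv=cv2.cvtColor(im,cv2.COLOR_BGR2HSV);H,S,V=[hsv[:,:,i].astype(int) for i in range(3)]
def box(m,x0,x1,y0,y1):
    mm=np.zeros(m.shape,bool);mm[y0:y1,x0:x1]=m[y0:y1,x0:x1];return mm
for b in [(325,350,212,278),(350,372,222,295),(384,404,228,290)]:
    for c in blobs(box((V>120)&(S<60),*b)): print("punch",line(c,.006))
for b,z in [((205,240,245,275),.1),((315,350,170,210),.1)]:
    for c in blobs(box((H>18)&(H<36)&(S>110),*b)): print("yel",line(c,z))
# nut lugs bright and slot
c=max(blobs(box((V>150)&(S<70),205,245,165,310)),key=cv2.contourArea);print("strap",line(c,.058))
# pivot disk: widest circle
(u,v),r=cv2.minEnclosingCircle(np.array([p for p in c if p[0][1]<192]));print("pivot",u,v,r,plane("top",u,v,.06))
y=V
# rail tops profiles
for c in blobs(box((V>170)&(S<60),228,310,160,222),8): print("tooth",cv2.boundingRect(c),line(c,.049))
for c in blobs(box((V>60)&(V<140)&(S<60),352,375,180,215)): print("post",line(c,.1))
E
```

```text
punch ((336.2, 243.5), array([0.013 , 0.1137]), array([0.4968, 0.0483]), np.float64(-171.6))
punch ((363.4, 257.0), array([0.1263, 0.0136]), array([ 0.4707, -0.0047]), np.float64(-8.7))
punch ((394.4, 256.6), array([0.0107, 0.1041]), array([ 0.4714, -0.0652]), np.float64(-175.8))
yel ((223.5, 259.5), array([0.0298, 0.0123]), array([0.4606, 0.2511]), np.float64(-89.9))
yel ((330.0, 189.5), array([0.0416, 0.0393]), array([0.5856, 0.0639]), np.float64(-0.0))
strap ((224.9, 237.3), array([0.0337, 0.2408]), array([0.5052, 0.2571]), np.float64(-174.0))
pivot 220.5 183.26470947265625 10.774361610412598 [0.60476286 0.26667563 0.06      ]
tooth (272, 202, 12, 7) ((277.5, 205.0), array([0.0207, 0.0114]), array([0.5656, 0.1607]), np.float64(-89.9))
tooth (253, 200, 17, 8) ((260.7, 203.7), array([0.0119, 0.0311]), array([0.568 , 0.1924]), np.float64(-101.3))
tooth (234, 198, 18, 8) ((242.1, 202.0), array([0.0119, 0.0322]), array([0.5712, 0.2274]), np.float64(-101.3))
tooth (228, 179, 3, 43) ((229.0, 200.0), array([0.0801, 0.0038]), array([0.5752, 0.2521]), np.float64(1.1))
tooth (294, 172, 8, 9) ((297.9, 175.7), array([0.0112, 0.0145]), array([0.6218, 0.1225]), np.float64(-116.9))
tooth (275, 170, 17, 9) ((282.9, 174.9), array([0.0124, 0.0296]), array([0.6234, 0.151 ]), np.float64(-107.3))
tooth (257, 169, 18, 8) ((265.0, 172.9), array([0.013 , 0.0325]), array([0.6271, 0.1849]), np.float64(-99.5))
tooth (238, 167, 17, 9) ((245.5, 171.2), array([0.013 , 0.0309]), array([0.6304, 0.2218]), np.float64(-105.4))
post ((363.0, 197.0), array([0.0393, 0.0613]), array([0.5722, 0.0052]), np.float64(179.3))
```

Run:
```python
import cv2
im=cv2.imread("pics/top1.png");cv2.imwrite("pics/c2.png",cv2.resize(im[160:220,212:312],None,fx=8,fy=8,interpolation=cv2.INTER_CUBIC))
```

```text
(no output)
```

View pics/c2.png

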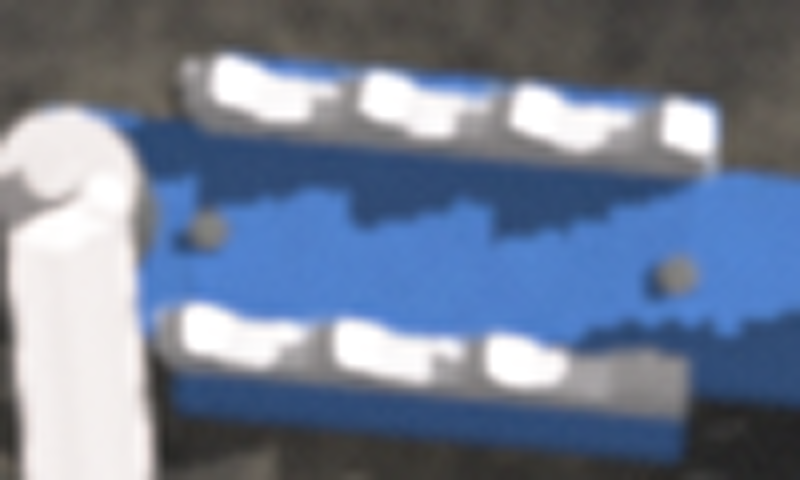

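Run:
```python
from h import *
U=plane("top",268.0,171.6,.049);L=plane("top",264.8,203.0,.049)
print(U,L,np.linalg.norm(U-L),np.degrees(np.arctan2(*(U-L)[1::-1])))
e=[plane("top",212+x/8-.44,160+y/8-.44,.049) for x,y in [(185,75),(718,120),(163,325),(690,382)]]
for a,b in((0,1),(2,3)):d=e[a]-e[b];print("rail",np.linalg.norm(d),np.degrees(np.arctan2(d[1],d[0])))
im=cv2.imread("pics/top1.png").astype(int);hsv=cv2.cvtColor(im.astype(np.uint8),cv2.COLOR_BGR2HSV)
m=np.zeros((480,640),bool);m[170:212,312:352]=True
m&=(hsv[:,:,0]>15)&(hsv[:,:,0]<38)&(hsv[:,:,1]>90)
c=max(blobs(m),key=cv2.contourArea);print("nut",line(c,.1),cv2.minEnclosingCircle(c))
piv=plane("top",220.5,182.6,.06);mid=(U+L)/2
for z in(.093,.096):
  n=plane("top",*cv2.minEnclosingCircle(c)[0],z);d=piv-n;print(z,n,np.linalg.norm(d[:2]),np.degrees(np.arctan2(d[1],d[0])))
d=piv-mid;print("piv-mid",mid,np.linalg.norm(d[:2]),np.degrees(np.arctan2(d[1],d[0])))
cv2.imwrite("pics/c3.png",np.hstack([cv2.resize(im[165:215,308:378].astype(np.uint8),None,fx=6,fy=6,interpolation=cv2.INTER_CUBIC),cv2.resize(cv2.imread("pics/scene1.png")[205:295,370:430],None,fx=5,fy=3.333,interpolation=cv2.INTER_CUBIC)]))
```

```text
[0.62964364 0.17921872 0.049     ] [0.5694104 0.1846153 0.049    ] 0.06047451188030006 -5.1197303767450535
rail 0.12681628283191876 85.18107964633585
rail 0.124825100998249 83.84233965521618
nut ((330.0, 189.5), array([0.0393, 0.0452]), array([0.5856, 0.0639]), np.float64(179.7)) ((330.0, 189.5), 13.463011741638184)
0.093 [0.58687696 0.06357679 0.093     ] 0.20402534824185617 84.6150070177858
0.096 [0.58629656 0.06369944 0.096     ] 0.20395856377927724 84.44944855565844
piv-mid [0.59952702 0.18191701 0.049     ] 0.08503326389485749 85.61787518065069
```

View pics/c3.png

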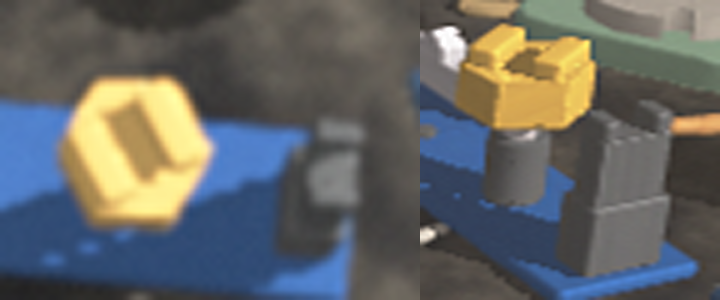

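```bash
cat >> h.py <<'E'
def plan(p,yawX,z=None):
    """twist units (about tool z, first), then tool-frame shift units"""
    s=manip.sense();A=R.from_quat(s["ee_rot"]).as_matrix();y0=np.degrees(np.arctan2(A[1,0],A[0,0]))
    dy=(yawX-y0+180)%360-180
    r=R.from_euler("z",yawX,degrees=True).as_matrix()@np.diag([1,-1,-1])
    d=r.T@(np.asarray(p)-s["eef_pos"])
    print("yaw now %.1f tilt %.2f q6 %.2f"%(y0,np.degrees(np.arccos(-A[2,2])),s["q"][5]),"twist units %.2f"%(-np.radians(dy)/.08),"shift units",np.round(d/.025,2),"pos",np.round(s["eef_pos"],4),"t",s["t"])
E
python3 -c "
from h import *
plan((.4968,.0483,.1),188.4)"
```

```text
yaw now 161.9 tilt 0.00 q6 -0.11 twist units -5.78 shift units [ -8.79 -23.37   5.25] pos [0.1941 0.5941 0.2313] t 0.7
```

>>> arm_command:
  moves:
    - {"delta_pos":[0,0,0],"twist":[0,0,-0.963],"fingers":120}
    - {"delta_pos":[0,0,0],"twist":[0,0,-0.963],"fingers":120}
    - {"delta_pos":[0,0,0],"twist":[0,0,-0.963],"fingers":120}
    - {"delta_pos":[0,0,0],"twist":[0,0,-0.963],"fingers":120}
    - {"delta_pos":[0,0,0],"twist":[0,0,-0.963],"fingers":120}
    - {"delta_pos":[0,0,0],"twist":[0,0,-0.963],"fingers":120}
    - {"delta_pos":[-0.366,-0.974,0],"twist":[0,0,0],"fingers":120}
    - {"delta_pos":[-0.366,-0.974,0],"twist":[0,0,0],"fingers":120}
    - {"delta_pos":[-0.366,-0.974,0],"twist":[0,0,0],"fingers":120}
    - {"delta_pos":[-0.366,-0.974,0],"twist":[0,0,0],"fingers":120}
    - {"delta_pos":[-0.366,-0.974,0],"twist":[0,0,0],"fingers":120}
    - {"delta_pos":[-0.366,-0.974,0],"twist":[0,0,0],"fingers":120}
  force: 40

```text
t: 1.9
eef_pos: [0.2701, 0.4567, 0.2314]
ee_rot: [-0.073, 0.997, 0.0, 0.0]
contact_force: [0.2, -0.3, 0.8]
opening: 0.0452
finger_force: 0.0
```

>>> arm_command:
  moves:
    - {"delta_pos":[-0.366,-0.974,0],"twist":[0,0,0],"fingers":120}
    - {"delta_pos":[-0.366,-0.974,0],"twist":[0,0,0],"fingers":120}
    - {"delta_pos":[-0.366,-0.974,0],"twist":[0,0,0],"fingers":120}
    - {"delta_pos":[-0.366,-0.974,0],"twist":[0,0,0],"fingers":120}
    - {"delta_pos":[-0.366,-0.974,0],"twist":[0,0,0],"fingers":120}
    - {"delta_pos":[-0.366,-0.974,0],"twist":[0,0,0],"fingers":120}
    - {"delta_pos":[-0.366,-0.974,0],"twist":[0,0,0],"fingers":120}
    - {"delta_pos":[-0.366,-0.974,0],"twist":[0,0,0],"fingers":120}
    - {"delta_pos":[-0.366,-0.974,0],"twist":[0,0,0],"fingers":120}
    - {"delta_pos":[-0.366,-0.974,0],"twist":[0,0,0],"fingers":120}
    - {"delta_pos":[-0.366,-0.974,0],"twist":[0,0,0],"fingers":120}
    - {"delta_pos":[-0.366,-0.974,0],"twist":[0,0,0],"fingers":120}

```text
t: 3.1
eef_pos: [0.4215, 0.1836, 0.2316]
ee_rot: [-0.073, 0.997, 0.0, 0.0]
contact_force: [0.1, 0.0, 0.0]
opening: 0.0448
finger_force: 0.0
```

>>> arm_command:
  moves:
    - {"delta_pos":[-0.366,-0.974,0],"twist":[0,0,0],"fingers":120}
    - {"delta_pos":[-0.366,-0.974,0],"twist":[0,0,0],"fingers":120}
    - {"delta_pos":[-0.366,-0.974,0.5],"twist":[0,0,0],"fingers":120}
    - {"delta_pos":[-0.366,-0.974,0.6],"twist":[0,0,0],"fingers":120}
    - {"delta_pos":[-0.366,-0.974,0.8],"twist":[0,0,0],"fingers":120}
    - {"delta_pos":[-0.366,-0.974,0.8],"twist":[0,0,0],"fingers":120}
    - {"delta_pos":[0,0,0.8],"twist":[0,0,0],"fingers":120}
    - {"delta_pos":[0,0,0.8],"twist":[0,0,0],"fingers":120}
    - {"delta_pos":[0,0,0.9],"twist":[0,0,0],"fingers":120}
    - {"delta_pos":[0,0,0],"twist":[0,0,0],"fingers":120}

```text
t: 4.1
eef_pos: [0.4936, 0.048, 0.0982]
ee_rot: [-0.073, 0.997, 0.0, -0.004]
contact_force: [-0.5, 0.0, -0.4]
opening: 0.0452
finger_force: 0.0
```

```bash
python3 -c "
from h import *
plan((.4968,.0483,.003),188.4)"
```

```text
yaw now -171.6 tilt 0.41 q6 -1.76 twist units -0.01 shift units [-0.13 -0.01  3.81] pos [0.4936 0.048  0.0982] t 4.1
```

>>> arm_command:
  moves:
    - {"delta_pos":[-0.1,0,0.9],"twist":[0,0,0],"fingers":120}
    - {"delta_pos":[0,0,0.9],"twist":[0,0,0],"fingers":120}
    - {"delta_pos":[0,0,0.9],"twist":[0,0,0],"fingers":120}
    - {"delta_pos":[0,0,0.7],"twist":[0,0,0],"fingers":120}
    - {"delta_pos":[0,0,0.4],"twist":[0,0,0],"fingers":120}
    - {"delta_pos":[0,0,0],"twist":[0,0,0],"fingers":120}
    - {"delta_pos":[0,0,0],"twist":[0,0,0],"fingers":255}
    - {"delta_pos":[0,0,0],"twist":[0,0,0],"fingers":255}
    - {"delta_pos":[0,0,0],"twist":[0,0,0],"fingers":255}
    - {"delta_pos":[0,0,0],"twist":[0,0,0],"fingers":255}
    - {"delta_pos":[0,0,0],"twist":[0,0,0],"fingers":255}

```text
t: 5.2
eef_pos: [0.5005, 0.0486, 0.0077]
ee_rot: [-0.073, 0.997, 0.0, 0.001]
contact_force: [-0.4, 1.8, 5.8]
opening: 0.0079
finger_force: 37.2
```

```bash
python3 -c "
from h import *
plan((.6026,.2178,.13),175)"
```

```text
yaw now -171.6 tilt 0.15 q6 -1.76 twist units 2.92 shift units [-3.48  7.1  -4.89] pos [0.5005 0.0486 0.0077] t 5.2
```

Run:
```python
from h import *
a=avg("scene",3);b=avg("top",3)
cv2.imwrite("pics/p1.png",np.hstack([cv2.resize(a[230:330,290:420],None,fx=4,fy=4),cv2.resize(b[200:300,300:370],None,fx=4,fy=4)]))
s=manip.sense();print(s["eef_pos"],s["contact_force"],s["opening"])
```

```text
[0.50049346 0.04858376 0.00772303] [-0.52510141  2.71991362  6.10816538] 0.007822888266695631
```

View pics/p1.png

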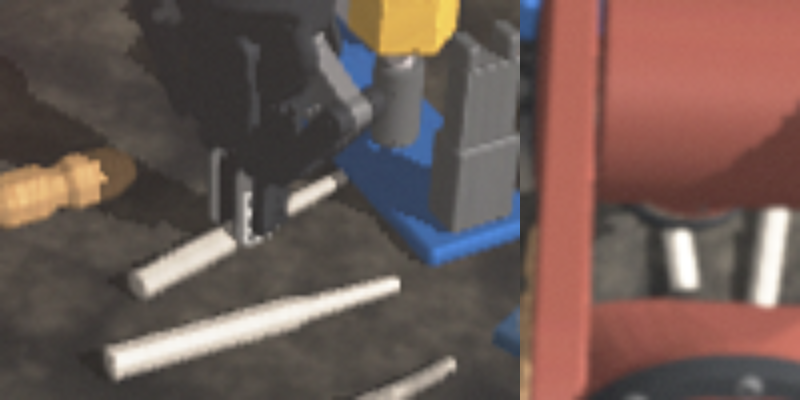

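>>> arm_command:
  moves:
    - {"delta_pos":[0,0,0],"twist":[0,0,0],"fingers":170}
    - {"delta_pos":[0,0,0],"twist":[0,0,0],"fingers":170}
    - {"delta_pos":[0,0,0],"twist":[0,0,0],"fingers":170}
    - {"delta_pos":[0,0,0],"twist":[0,0,0],"fingers":170}

```text
t: 5.9
eef_pos: [0.4987, 0.0483, 0.006]
ee_rot: [-0.073, 0.997, -0.0, -0.0]
contact_force: [-0.6, 1.0, -0.2]
opening: 0.0285
finger_force: 0.0
```

```bash
python3 -c "
from h import *
plan((.4968,.0483,.000),188.4);s=manip.sense();print(s['opening'],s['contact_force'])"
```

```text
yaw now -171.6 tilt 0.04 q6 -1.76 twist units -0.00 shift units [0.08 0.01 0.24] pos [0.4987 0.0483 0.006 ] t 5.9
0.02848474670200589 [-0.64350046  1.00781109 -0.20707843]
```

>>> arm_command:
  moves:
    - {"delta_pos":[0.08,0,0.2],"twist":[0,0,0],"fingers":170}
    - {"delta_pos":[0,0,0],"twist":[0,0,0],"fingers":170}
    - {"delta_pos":[0,0,0],"twist":[0,0,0],"fingers":255}
    - {"delta_pos":[0,0,0],"twist":[0,0,0],"fingers":255}
    - {"delta_pos":[0,0,0],"twist":[0,0,0],"fingers":255}
    - {"delta_pos":[0,0,0],"twist":[0,0,0],"fingers":255}

```text
t: 6.5
eef_pos: [0.4972, 0.0481, 0.0013]
ee_rot: [-0.073, 0.997, -0.0, 0.0]
contact_force: [-0.1, -0.1, -0.6]
opening: 0.0093
finger_force: 40.5
```

>>> arm_command:
  moves:
    - {"delta_pos":[0,0,-0.5],"twist":[0,0,0],"fingers":255}
    - {"delta_pos":[0,0,-0.9],"twist":[0,0,0],"fingers":255}
    - {"delta_pos":[0,0,-0.95],"twist":[0,0,0],"fingers":255}
    - {"delta_pos":[0,0,-0.95],"twist":[0,0,0],"fingers":255}
    - {"delta_pos":[0,0,-0.95],"twist":[0,0,0],"fingers":255}
    - {"delta_pos":[0,0,-0.9],"twist":[0,0,0.7],"fingers":255}
    - {"delta_pos":[0,0,0],"twist":[0,0,0.8],"fingers":255}
    - {"delta_pos":[0,0,0],"twist":[0,0,0.8],"fingers":255}
    - {"delta_pos":[0,0,0],"twist":[0,0,0.62],"fingers":255}
    - {"delta_pos":[-0.2,0.5,0],"twist":[0,0,0],"fingers":255}
    - {"delta_pos":[-0.4,0.8,0],"twist":[0,0,0],"fingers":255}
    - {"delta_pos":[-0.4,0.8,0],"twist":[0,0,0],"fingers":255}

```text
t: 7.7
eef_pos: [0.5273, 0.0994, 0.1307]
ee_rot: [0.043, 0.999, 0.0, 0.0]
contact_force: [0.6, -0.6, 0.2]
opening: 0.0098
finger_force: 40.5
```

>>> arm_command:
  moves:
    - {"delta_pos":[-0.4,0.8,0],"twist":[0,0,0],"fingers":255}
    - {"delta_pos":[-0.4,0.8,0],"twist":[0,0,0],"fingers":255}
    - {"delta_pos":[-0.4,0.8,0],"twist":[0,0,0],"fingers":255}
    - {"delta_pos":[-0.4,0.8,0],"twist":[0,0,0],"fingers":255}
    - {"delta_pos":[-0.4,0.8,0],"twist":[0,0,0],"fingers":255}
    - {"delta_pos":[-0.4,0.5,0],"twist":[0,0,0],"fingers":255}
    - {"delta_pos":[-0.2,0.3,0],"twist":[0,0,0],"fingers":255}
    - {"delta_pos":[0,0,0],"twist":[0,0,0],"fingers":255}
    - {"delta_pos":[0,0,0],"twist":[0,0,0],"fingers":255}

```text
t: 8.6
eef_pos: [0.6014, 0.2121, 0.1299]
ee_rot: [0.043, 0.999, -0.0, -0.0]
contact_force: [0.3, -1.1, -1.0]
opening: 0.0096
finger_force: 40.5
```

Run:
```python
from h import *
plan((.6026,.2178,.034),175)
a=avg("scene",3);b=avg("top",3)
cv2.imwrite("pics/p2.png",np.hstack([cv2.resize(a[120:270,290:430],None,fx=3,fy=3),cv2.resize(b[120:270,200:320],None,fx=3,fy=3)]))
```

```text
yaw now 175.0 tilt 0.05 q6 -1.25 twist units 0.01 shift units [-0.03  0.23  3.84] pos [0.6014 0.2121 0.1299] t 8.6
```

View pics/p2.png

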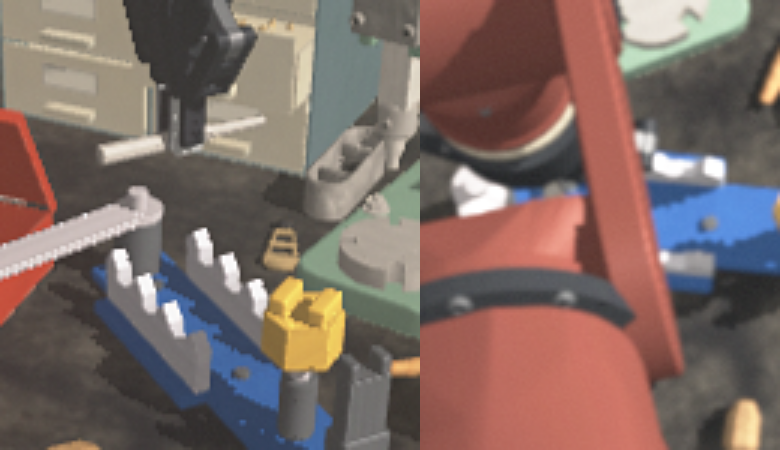

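>>> arm_command:
  moves:
    - {"delta_pos":[-0.03,0.23,0],"twist":[0,0,0],"fingers":255}
    - {"delta_pos":[0,0,0.8],"twist":[0,0,0],"fingers":255}
    - {"delta_pos":[0,0,0.8],"twist":[0,0,0],"fingers":255}
    - {"delta_pos":[0,0,0.5],"twist":[0,0,0],"fingers":255}
    - {"delta_pos":[0,0,0.4],"twist":[0,0,0],"fingers":255}
    - {"delta_pos":[0,0,0.3],"twist":[0,0,0],"fingers":255}
    - {"delta_pos":[0,0,0.3],"twist":[0,0,0],"fingers":255}
    - {"delta_pos":[0,0,0.3],"twist":[0,0,0],"fingers":255}
    - {"delta_pos":[0,0,0.3],"twist":[0,0,0],"fingers":255}
    - {"delta_pos":[0,0,0],"twist":[0,0,0],"fingers":255}
    - {"delta_pos":[0,0,0],"twist":[0,0,0],"fingers":255}

```text
t: 10.0
eef_pos: [0.603, 0.2177, 0.0374]
ee_rot: [0.044, 0.999, -0.0, -0.0]
contact_force: [0.6, 0.4, -0.2]
opening: 0.0094
finger_force: 40.5
```

Run:
```python
from h import *
plan((.6026,.2178,.034),175)
a=avg("scene",4);cv2.imwrite("pics/p3.png",cv2.resize(a[160:270,300:430],None,fx=5,fy=5,interpolation=cv2.INTER_CUBIC))
```

```text
yaw now 175.0 tilt 0.01 q6 -1.25 twist units 0.00 shift units [0.02 0.   0.14] pos [0.603  0.2177 0.0374] t 10.0
```

View pics/p3.png

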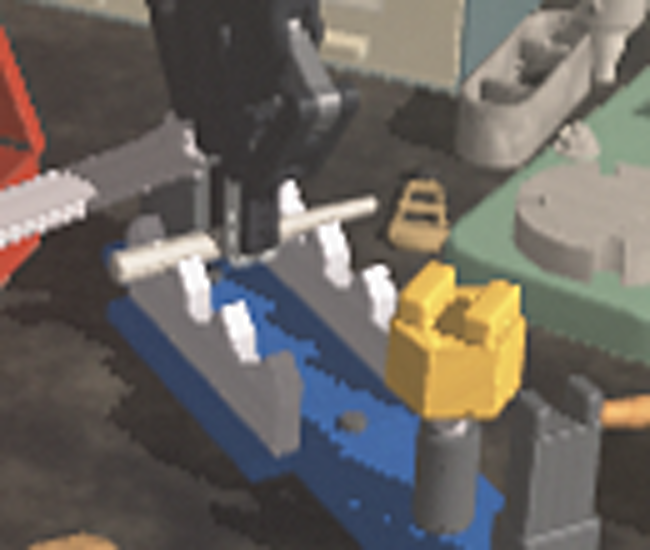

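>>> arm_command:
  moves:
    - {"delta_pos":[0.02,0,0.12],"twist":[0,0,0],"fingers":255}
    - {"delta_pos":[0,0,0.06],"twist":[0,0,0],"fingers":255}
    - {"delta_pos":[0,0,0],"twist":[0,0,0],"fingers":255}
    - {"delta_pos":[0,0,0],"twist":[0,0,0],"fingers":189}
    - {"delta_pos":[0,0,0],"twist":[0,0,0],"fingers":189}
    - {"delta_pos":[0,0,0],"twist":[0,0,0],"fingers":189}
    - {"delta_pos":[0,0,-0.4],"twist":[0,0,0],"fingers":189}
    - {"delta_pos":[0,0,-0.9],"twist":[0,0,0],"fingers":189}
    - {"delta_pos":[0,0,-0.9],"twist":[0,0,0],"fingers":189}
    - {"delta_pos":[0,0,-0.9],"twist":[0,0,0],"fingers":189}
    - {"delta_pos":[0,0,-0.9],"twist":[0,0,0],"fingers":189}
    - {"delta_pos":[0,0,0],"twist":[0,0,0],"fingers":170}

```text
t: 11.4
eef_pos: [0.6059, 0.2187, 0.1384]
ee_rot: [0.044, 0.999, 0.001, 0.005]
contact_force: [0.4, 1.2, 1.5]
opening: 0.0283
finger_force: 0.0
```

Run:
```python
from h import *
plan((.4707,-.0047,.03),180-8.7)
b=avg("scene",4);cv2.imwrite("pics/p4.png",cv2.resize(b[160:270,300:430],None,fx=4,fy=4,interpolation=cv2.INTER_CUBIC))
```

```text
yaw now 175.0 tilt 0.54 q6 -1.25 twist units 0.81 shift units [ 4.   -9.65  4.34] pos [0.6059 0.2187 0.1384] t 11.4
```

>>> arm_command:
  moves:
    - {"delta_pos":[0,0,0],"twist":[0,0,0.81],"fingers":170}
    - {"delta_pos":[0.4,-0.965,0],"twist":[0,0,0],"fingers":170}
    - {"delta_pos":[0.4,-0.965,0],"twist":[0,0,0],"fingers":170}
    - {"delta_pos":[0.4,-0.965,0],"twist":[0,0,0],"fingers":170}
    - {"delta_pos":[0.4,-0.965,0],"twist":[0,0,0],"fingers":170}
    - {"delta_pos":[0.4,-0.965,0],"twist":[0,0,0],"fingers":170}
    - {"delta_pos":[0.4,-0.965,0],"twist":[0,0,0],"fingers":170}
    - {"delta_pos":[0.4,-0.965,0],"twist":[0,0,0],"fingers":170}
    - {"delta_pos":[0.4,-0.965,0],"twist":[0,0,0],"fingers":170}
    - {"delta_pos":[0.4,-0.965,0.3],"twist":[0,0,0],"fingers":170}
    - {"delta_pos":[0.4,-0.965,0.6],"twist":[0,0,0],"fingers":170}
    - {"delta_pos":[0,0,0.8],"twist":[0,0,0],"fingers":170}

```text
t: 12.8
eef_pos: [0.4651, -0.0073, 0.0892]
ee_rot: [0.077, 0.997, -0.0, -0.001]
contact_force: [-0.3, 0.2, 0.5]
opening: 0.0284
finger_force: 0.0
```

>>> arm_command:
  moves:
    - {"delta_pos":[0,0,0.9],"twist":[0,0,0],"fingers":170}
    - {"delta_pos":[0,0,0.9],"twist":[0,0,0],"fingers":170}
    - {"delta_pos":[0,0,0.7],"twist":[0,0,0],"fingers":170}
    - {"delta_pos":[0,0,0],"twist":[0,0,0],"fingers":170}
    - {"delta_pos":[0,0,0],"twist":[0,0,0],"fingers":170}
    - {"delta_pos":[0,0,0],"twist":[0,0,0],"fingers":170}

```text
t: 13.4
eef_pos: [0.4678, -0.0056, 0.0286]
ee_rot: [0.076, 0.997, -0.0, 0.001]
contact_force: [1.4, -0.1, 0.5]
opening: 0.0285
finger_force: 0.0
```

Run:
```python
from h import *
plan((.4707,-.0047,.0015),180-8.7)
im=avg("top",4)
hsv=cv2.cvtColor(im,cv2.COLOR_BGR2HSV);H,S,V=[hsv[:,:,i].astype(int) for i in range(3)]
m=np.zeros((480,640),bool);m[150:225,205:320]=1
for c in blobs(m&(V>120)&(S<60),20):print(cv2.boundingRect(c),line(c,.038))
```

```text
yaw now 171.3 tilt 0.06 q6 -1.58 twist units -0.00 shift units [-0.11  0.05  1.09] pos [ 0.4678 -0.0056  0.0286] t 13.4
(246, 221, 12, 4) ((251.5, 222.5), array([0.0209, 0.0057]), array([0.5338, 0.2105]), np.float64(-89.9))
(210, 156, 93, 69) ((255.9, 187.1), array([0.1829, 0.1225]), array([0.6024, 0.2029]), np.float64(-78.1))
```

>>> arm_command:
  moves:
    - {"delta_pos":[-0.11,0.05,0.3],"twist":[0,0,0],"fingers":170}
    - {"delta_pos":[0,0,0.5],"twist":[0,0,0],"fingers":170}
    - {"delta_pos":[0,0,0.28],"twist":[0,0,0],"fingers":170}
    - {"delta_pos":[0,0,0],"twist":[0,0,0],"fingers":170}
    - {"delta_pos":[0,0,0],"twist":[0,0,0],"fingers":170}
    - {"delta_pos":[0,0,0],"twist":[0,0,0],"fingers":255}
    - {"delta_pos":[0,0,0],"twist":[0,0,0],"fingers":255}
    - {"delta_pos":[0,0,0],"twist":[0,0,0],"fingers":255}
    - {"delta_pos":[0,0,0],"twist":[0,0,0],"fingers":255}

```text
t: 14.5
eef_pos: [0.4699, -0.0047, 0.001]
ee_rot: [0.076, 0.997, -0.0, -0.0]
contact_force: [0.5, 0.4, -0.6]
opening: 0.0107
finger_force: 40.1
```

Run:
```python
from h import *
plan((.5995,.1819,.13),175)
```

```text
yaw now 171.3 tilt 0.01 q6 -1.58 twist units -0.81 shift units [-4.51  7.89 -5.16] pos [ 0.4699 -0.0047  0.001 ] t 14.5
```

>>> arm_command:
  moves:
    - {"delta_pos":[0,0,-0.5],"twist":[0,0,0],"fingers":255}
    - {"delta_pos":[0,0,-0.9],"twist":[0,0,0],"fingers":255}
    - {"delta_pos":[0,0,-0.95],"twist":[0,0,0],"fingers":255}
    - {"delta_pos":[0,0,-0.95],"twist":[0,0,0],"fingers":255}
    - {"delta_pos":[0,0,-0.95],"twist":[0,0,0],"fingers":255}
    - {"delta_pos":[0,0,-0.95],"twist":[0,0,-0.81],"fingers":255}
    - {"delta_pos":[-0.2,0.4,0],"twist":[0,0,0],"fingers":255}
    - {"delta_pos":[-0.5,0.9,0],"twist":[0,0,0],"fingers":255}
    - {"delta_pos":[-0.5,0.9,0],"twist":[0,0,0],"fingers":255}
    - {"delta_pos":[-0.5,0.9,0],"twist":[0,0,0],"fingers":255}
    - {"delta_pos":[-0.5,0.9,0],"twist":[0,0,0],"fingers":255}
    - {"delta_pos":[-0.5,0.9,0],"twist":[0,0,0],"fingers":255}

```text
t: 15.7
eef_pos: [0.5479, 0.113, 0.1302]
ee_rot: [0.044, 0.999, 0.0, -0.001]
contact_force: [-0.4, -0.4, -0.0]
opening: 0.0108
finger_force: 40.1
```

>>> arm_command:
  moves:
    - {"delta_pos":[-0.5,0.9,0],"twist":[0,0,0],"fingers":255}
    - {"delta_pos":[-0.5,0.9,0],"twist":[0,0,0],"fingers":255}
    - {"delta_pos":[-0.5,0.8,0],"twist":[0,0,0],"fingers":255}
    - {"delta_pos":[-0.3,0.4,0],"twist":[0,0,0],"fingers":255}
    - {"delta_pos":[0,0,0.6],"twist":[0,0,0],"fingers":255}
    - {"delta_pos":[0,0,0.6],"twist":[0,0,0],"fingers":255}
    - {"delta_pos":[0,0,0.6],"twist":[0,0,0],"fingers":255}
    - {"delta_pos":[0,0,0],"twist":[0,0,0],"fingers":255}
    - {"delta_pos":[0,0,0],"twist":[0,0,0],"fingers":255}

```text
t: 16.6
eef_pos: [0.598, 0.1814, 0.0845]
ee_rot: [0.044, 0.999, -0.0, -0.001]
contact_force: [-0.4, -0.1, -0.2]
opening: 0.0108
finger_force: 40.1
```

Run:
```python
from h import *
plan((.5995,.1819,.034),175)
```

```text
yaw now 175.0 tilt 0.17 q6 -1.30 twist units -0.01 shift units [-0.06  0.03  2.02] pos [0.598  0.1814 0.0845] t 16.6
```

>>> arm_command:
  moves:
    - {"delta_pos":[-0.06,0.03,0.5],"twist":[0,0,0],"fingers":255}
    - {"delta_pos":[0,0,0.4],"twist":[0,0,0],"fingers":255}
    - {"delta_pos":[0,0,0.3],"twist":[0,0,0],"fingers":255}
    - {"delta_pos":[0,0,0.3],"twist":[0,0,0],"fingers":255}
    - {"delta_pos":[0,0,0.3],"twist":[0,0,0],"fingers":255}
    - {"delta_pos":[0,0,0.2],"twist":[0,0,0],"fingers":255}
    - {"delta_pos":[0,0,0],"twist":[0,0,0],"fingers":255}
    - {"delta_pos":[0,0,0],"twist":[0,0,0],"fingers":255}

```text
t: 17.4
eef_pos: [0.601, 0.1829, 0.036]
ee_rot: [0.044, 0.999, 0.0, 0.0]
contact_force: [-0.1, 0.3, -0.2]
opening: 0.0109
finger_force: 40.1
```

Clean entry; a touch lower, release, rise, and go for the third.

>>> arm_command:
  moves:
    - {"delta_pos":[0.04,0,0.1],"twist":[0,0,0],"fingers":255}
    - {"delta_pos":[0,0,0],"twist":[0,0,0],"fingers":255}
    - {"delta_pos":[0,0,0],"twist":[0,0,0],"fingers":189}
    - {"delta_pos":[0,0,0],"twist":[0,0,0],"fingers":189}
    - {"delta_pos":[0,0,0],"twist":[0,0,0],"fingers":189}
    - {"delta_pos":[0,0,-0.4],"twist":[0,0,0],"fingers":189}
    - {"delta_pos":[0,0,-0.9],"twist":[0,0,0],"fingers":189}
    - {"delta_pos":[0,0,-0.9],"twist":[0,0,0],"fingers":189}
    - {"delta_pos":[0,0,-0.9],"twist":[0,0,0],"fingers":189}
    - {"delta_pos":[0,0,-0.9],"twist":[0,0,0],"fingers":189}
    - {"delta_pos":[0,0,0],"twist":[0,0,0],"fingers":170}
    - {"delta_pos":[0,0,0],"twist":[0,0,0],"fingers":170}

```text
t: 18.6
eef_pos: [0.6004, 0.183, 0.1344]
ee_rot: [0.044, 0.999, 0.0, 0.001]
contact_force: [-0.1, 0.2, -0.4]
opening: 0.0282
finger_force: 0.0
```

Run:
```python
from h import *
plan((.4714,-.0652,.03),184.2)
```

```text
yaw now 175.0 tilt 0.11 q6 -1.30 twist units -2.01 shift units [ 5.87 -9.52  4.18] pos [0.6004 0.183  0.1344] t 18.6
```

>>> arm_command:
  moves:
    - {"delta_pos":[0,0,0],"twist":[0,0,-1.0],"fingers":170}
    - {"delta_pos":[0,0,0],"twist":[0,0,-1.0],"fingers":170}
    - {"delta_pos":[0.58,-0.95,0],"twist":[0,0,0],"fingers":170}
    - {"delta_pos":[0.58,-0.95,0],"twist":[0,0,0],"fingers":170}
    - {"delta_pos":[0.58,-0.95,0],"twist":[0,0,0],"fingers":170}
    - {"delta_pos":[0.58,-0.95,0],"twist":[0,0,0],"fingers":170}
    - {"delta_pos":[0.58,-0.95,0],"twist":[0,0,0],"fingers":170}
    - {"delta_pos":[0.58,-0.95,0],"twist":[0,0,0],"fingers":170}
    - {"delta_pos":[0.58,-0.95,0],"twist":[0,0,0],"fingers":170}
    - {"delta_pos":[0.58,-0.95,0],"twist":[0,0,0],"fingers":170}
    - {"delta_pos":[0.58,-0.95,0.2],"twist":[0,0,0],"fingers":170}
    - {"delta_pos":[0.58,-0.95,0.5],"twist":[0,0,0],"fingers":170}

```text
t: 19.8
eef_pos: [0.4717, -0.0653, 0.1153]
ee_rot: [-0.037, 0.999, 0.0, -0.0]
contact_force: [0.4, -0.3, -0.8]
opening: 0.0285
finger_force: 0.0
```

>>> arm_command:
  moves:
    - {"delta_pos":[0,0,0.9],"twist":[0,0,0],"fingers":170}
    - {"delta_pos":[0,0,0.9],"twist":[0,0,0],"fingers":170}
    - {"delta_pos":[0,0,0.9],"twist":[0,0,0],"fingers":170}
    - {"delta_pos":[0,0,0.7],"twist":[0,0,0],"fingers":170}
    - {"delta_pos":[0,0,0],"twist":[0,0,0],"fingers":170}
    - {"delta_pos":[0,0,0],"twist":[0,0,0],"fingers":170}
    - {"delta_pos":[0,0,0],"twist":[0,0,0],"fingers":170}

```text
t: 20.5
eef_pos: [0.4731, -0.0646, 0.0316]
ee_rot: [-0.036, 0.999, -0.0, 0.0]
contact_force: [-0.5, 0.7, -0.8]
opening: 0.0284
finger_force: 0.0
```

Run:
```python
from h import *
plan((.4714,-.0652,.001),184.2)
im=avg("top",4);cv2.imwrite("pics/top2.png",im)
hsv=cv2.cvtColor(im,cv2.COLOR_BGR2HSV);H,S,V=[hsv[:,:,i].astype(int) for i in range(3)]
m=np.zeros((480,640),bool);m[225:290,384:406]=1
for c in blobs(m&(V>120)&(S<60),20):print(cv2.boundingRect(c),line(c,.006))
```

```text
yaw now -175.8 tilt 0.05 q6 -1.93 twist units -0.00 shift units [ 0.07 -0.02  1.22] pos [ 0.4731 -0.0646  0.0316] t 20.5
```

>>> arm_command:
  moves:
    - {"delta_pos":[0.07,-0.02,0.4],"twist":[0,0,0],"fingers":170}
    - {"delta_pos":[0,0,0.5],"twist":[0,0,0],"fingers":170}
    - {"delta_pos":[0,0,0.3],"twist":[0,0,0],"fingers":170}
    - {"delta_pos":[0,0,0],"twist":[0,0,0],"fingers":170}
    - {"delta_pos":[0,0,0],"twist":[0,0,0],"fingers":170}
    - {"delta_pos":[0,0,0],"twist":[0,0,0],"fingers":255}
    - {"delta_pos":[0,0,0],"twist":[0,0,0],"fingers":255}
    - {"delta_pos":[0,0,0],"twist":[0,0,0],"fingers":255}
    - {"delta_pos":[0,0,0],"twist":[0,0,0],"fingers":255}

```text
t: 21.6
eef_pos: [0.4707, -0.0651, 0.0009]
ee_rot: [-0.036, 0.999, 0.0, -0.0]
contact_force: [0.6, -0.2, -0.6]
opening: 0.0089
finger_force: 40.9
```

Run:
```python
from h import *
plan((.5964,.1460,.13),175)
```

```text
yaw now -175.8 tilt 0.01 q6 -1.93 twist units 2.00 shift units [-4.27  8.85 -5.16] pos [ 0.4707 -0.0651  0.0009] t 21.6
```

>>> arm_command:
  moves:
    - {"delta_pos":[0,0,-0.5],"twist":[0,0,0],"fingers":255}
    - {"delta_pos":[0,0,-0.9],"twist":[0,0,0],"fingers":255}
    - {"delta_pos":[0,0,-0.95],"twist":[0,0,0],"fingers":255}
    - {"delta_pos":[0,0,-0.95],"twist":[0,0,0.5],"fingers":255}
    - {"delta_pos":[0,0,-0.95],"twist":[0,0,0.8],"fingers":255}
    - {"delta_pos":[0,0,-0.95],"twist":[0,0,0.7],"fingers":255}
    - {"delta_pos":[-0.2,0.45,0],"twist":[0,0,0],"fingers":255}
    - {"delta_pos":[-0.4,0.9,0],"twist":[0,0,0],"fingers":255}
    - {"delta_pos":[-0.4,0.9,0],"twist":[0,0,0],"fingers":255}
    - {"delta_pos":[-0.5,0.9,0],"twist":[0,0,0],"fingers":255}
    - {"delta_pos":[-0.5,0.9,0],"twist":[0,0,0],"fingers":255}
    - {"delta_pos":[-0.5,0.9,0],"twist":[0,0,0],"fingers":255}

```text
t: 22.8
eef_pos: [0.5438, 0.0544, 0.1302]
ee_rot: [0.043, 0.999, 0.0, -0.001]
contact_force: [0.8, -0.8, -0.2]
opening: 0.0083
finger_force: 40.9
```

>>> arm_command:
  moves:
    - {"delta_pos":[-0.5,0.9,0],"twist":[0,0,0],"fingers":255}
    - {"delta_pos":[-0.5,0.9,0],"twist":[0,0,0],"fingers":255}
    - {"delta_pos":[-0.4,0.9,0],"twist":[0,0,0],"fingers":255}
    - {"delta_pos":[-0.3,0.8,0],"twist":[0,0,0],"fingers":255}
    - {"delta_pos":[-0.07,0.4,0],"twist":[0,0,0],"fingers":255}
    - {"delta_pos":[0,0,0.6],"twist":[0,0,0],"fingers":255}
    - {"delta_pos":[0,0,0.6],"twist":[0,0,0],"fingers":255}
    - {"delta_pos":[0,0,0.6],"twist":[0,0,0],"fingers":255}
    - {"delta_pos":[0,0,0],"twist":[0,0,0],"fingers":255}
    - {"delta_pos":[0,0,0],"twist":[0,0,0],"fingers":255}

```text
t: 23.8
eef_pos: [0.5953, 0.1452, 0.0846]
ee_rot: [0.044, 0.999, -0.0, -0.001]
contact_force: [0.3, 0.0, 0.4]
opening: 0.0082
finger_force: 40.9
```

Run:
```python
from h import *
plan((.5970,.1460,.034),175)
```

```text
yaw now 175.0 tilt 0.16 q6 -1.36 twist units -0.01 shift units [-0.06  0.04  2.02] pos [0.5953 0.1452 0.0846] t 23.8
```

>>> arm_command:
  moves:
    - {"delta_pos":[-0.02,0.03,0.5],"twist":[0,0,0],"fingers":255}
    - {"delta_pos":[0,0,0.4],"twist":[0,0,0],"fingers":255}
    - {"delta_pos":[0,0,0.3],"twist":[0,0,0],"fingers":255}
    - {"delta_pos":[0,0,0.3],"twist":[0,0,0],"fingers":255}
    - {"delta_pos":[0,0,0.3],"twist":[0,0,0],"fingers":255}
    - {"delta_pos":[0,0,0.2],"twist":[0,0,0],"fingers":255}
    - {"delta_pos":[0,0,0],"twist":[0,0,0],"fingers":255}
    - {"delta_pos":[0,0,0],"twist":[0,0,0],"fingers":255}

```text
t: 24.6
eef_pos: [0.5971, 0.1468, 0.0361]
ee_rot: [0.044, 0.999, 0.0, 0.0]
contact_force: [0.2, -0.1, -0.9]
opening: 0.0086
finger_force: 40.9
```

>>> arm_command:
  moves:
    - {"delta_pos":[0,-0.02,0.1],"twist":[0,0,0],"fingers":255}
    - {"delta_pos":[0,0,0],"twist":[0,0,0],"fingers":255}
    - {"delta_pos":[0,0,0],"twist":[0,0,0],"fingers":189}
    - {"delta_pos":[0,0,0],"twist":[0,0,0],"fingers":189}
    - {"delta_pos":[0,0,0],"twist":[0,0,0],"fingers":189}
    - {"delta_pos":[0,0,-0.4],"twist":[0,0,0],"fingers":189}
    - {"delta_pos":[0,0,-0.95],"twist":[0,0,0],"fingers":189}
    - {"delta_pos":[0,0,-0.95],"twist":[0,0,0],"fingers":189}
    - {"delta_pos":[0,0,-0.95],"twist":[0,0,0],"fingers":189}
    - {"delta_pos":[0,0,-0.95],"twist":[0,0,0],"fingers":189}
    - {"delta_pos":[0,0,-0.6],"twist":[0,0,0],"fingers":170}
    - {"delta_pos":[0,0,0],"twist":[0,0,1],"fingers":170}

```text
t: 25.8
eef_pos: [0.5994, 0.1466, 0.1578]
ee_rot: [0.084, 0.996, 0.001, 0.003]
contact_force: [0.6, 1.0, 0.4]
opening: 0.0288
finger_force: 0.0
```

>>> arm_command:
  moves:
    - {"delta_pos":[0,0,0],"twist":[0,0,1],"fingers":135}
    - {"delta_pos":[0,0,0],"twist":[0,0,1],"fingers":135}
    - {"delta_pos":[0,0,0],"twist":[0,0,1],"fingers":135}
    - {"delta_pos":[0,0,0],"twist":[0,0,1],"fingers":135}
    - {"delta_pos":[0,0,0],"twist":[0,0,1],"fingers":135}
    - {"delta_pos":[0,0,0],"twist":[0,0,1],"fingers":135}
    - {"delta_pos":[0,0,0],"twist":[0,0,1],"fingers":135}
    - {"delta_pos":[0,0,0],"twist":[0,0,1],"fingers":135}
    - {"delta_pos":[0,0,0],"twist":[0,0,1],"fingers":135}
    - {"delta_pos":[0,0,0],"twist":[0,0,1],"fingers":135}
    - {"delta_pos":[0,0,0],"twist":[0,0,1],"fingers":135}
    - {"delta_pos":[0,0,0],"twist":[0,0,1],"fingers":135}

```text
t: 27.0
eef_pos: [0.5968, 0.1462, 0.1537]
ee_rot: [0.536, 0.844, -0.0, -0.0]
contact_force: [-0.3, 0.4, -0.2]
opening: 0.0399
finger_force: 0.0
```

>>> arm_command:
  moves:
    - {"delta_pos":[0,0,0],"twist":[0,0,1],"fingers":135}
    - {"delta_pos":[0,0,0],"twist":[0,0,1],"fingers":135}
    - {"delta_pos":[0,0,0],"twist":[0,0,1],"fingers":135}
    - {"delta_pos":[0,0,0],"twist":[0,0,1],"fingers":135}
    - {"delta_pos":[0,0,0],"twist":[0,0,1],"fingers":135}
    - {"delta_pos":[0,0,0],"twist":[0,0,1],"fingers":135}
    - {"delta_pos":[0,0,0],"twist":[0,0,1],"fingers":135}
    - {"delta_pos":[0,0,0],"twist":[0,0,1],"fingers":135}
    - {"delta_pos":[0,0,0],"twist":[0,0,1],"fingers":135}
    - {"delta_pos":[0,0,0],"twist":[0,0,1],"fingers":135}
    - {"delta_pos":[0,0,0],"twist":[0,0,1],"fingers":135}
    - {"delta_pos":[0,0,0],"twist":[0,0,1],"fingers":135}

```text
t: 28.2
eef_pos: [0.5968, 0.1462, 0.1537]
ee_rot: [0.865, 0.502, -0.0, -0.0]
contact_force: [0.2, -0.5, 0.4]
opening: 0.0402
finger_force: 0.0
```

>>> arm_command:
  moves:
    - {"delta_pos":[0,0,0],"twist":[0,0,1],"fingers":135}
    - {"delta_pos":[0,0,0],"twist":[0,0,1],"fingers":135}
    - {"delta_pos":[0,0,0],"twist":[0,0,1],"fingers":135}
    - {"delta_pos":[0,0,0],"twist":[0,0,1],"fingers":135}
    - {"delta_pos":[0,0,0],"twist":[0,0,1],"fingers":135}
    - {"delta_pos":[0,0,0],"twist":[0,0,1],"fingers":135}
    - {"delta_pos":[0,0,0],"twist":[0,0,1],"fingers":135}
    - {"delta_pos":[0,0,0],"twist":[0,0,1],"fingers":135}
    - {"delta_pos":[0,0,0],"twist":[0,0,1],"fingers":135}
    - {"delta_pos":[0,0,0],"twist":[0,0,1],"fingers":135}
    - {"delta_pos":[0,0,0],"twist":[0,0,1],"fingers":135}
    - {"delta_pos":[0,0,0],"twist":[0,0,1],"fingers":135}

```text
t: 29.4
eef_pos: [0.5968, 0.1462, 0.1537]
ee_rot: [0.999, 0.046, -0.0, 0.0]
contact_force: [-0.5, 1.2, -0.5]
opening: 0.0404
finger_force: 0.0
```

Run:
```python
from h import *
plan((.4606,.2511,.066),5.9)
im=avg("top",3);cv2.imwrite("pics/top3.png",im)
cv2.imwrite("pics/scene3.png",avg("scene",3))
hsv=cv2.cvtColor(im,cv2.COLOR_BGR2HSV);H,S,V=[hsv[:,:,i].astype(int) for i in range(3)]
m=np.zeros((480,640),bool);m[235:280,200:245]=1
for c in blobs(m&(H>18)&(H<36)&(S>110),20):print(cv2.boundingRect(c),line(c,.1))
```

```text
yaw now 5.2 tilt 0.02 q6 1.61 twist units -0.15 shift units [-4.99 -4.73  3.51] pos [0.5968 0.1462 0.1537] t 29.4
```

>>> arm_command:
  moves:
    - {"delta_pos":[0,0,0],"twist":[0,0,-0.15],"fingers":135}
    - {"delta_pos":[-0.85,-0.8,0],"twist":[0,0,0],"fingers":135}
    - {"delta_pos":[-0.85,-0.8,0],"twist":[0,0,0],"fingers":135}
    - {"delta_pos":[-0.85,-0.8,0],"twist":[0,0,0],"fingers":135}
    - {"delta_pos":[-0.85,-0.8,0],"twist":[0,0,0],"fingers":135}
    - {"delta_pos":[-0.85,-0.8,0],"twist":[0,0,0],"fingers":135}
    - {"delta_pos":[-0.75,-0.73,0],"twist":[0,0,0],"fingers":135}
    - {"delta_pos":[0,0,0.7],"twist":[0,0,0],"fingers":135}
    - {"delta_pos":[0,0,0.6],"twist":[0,0,0],"fingers":135}
    - {"delta_pos":[0,0,0],"twist":[0,0,0],"fingers":135}
    - {"delta_pos":[0,0,0],"twist":[0,0,0],"fingers":135}

```text
t: 30.8
eef_pos: [0.46, 0.25, 0.1204]
ee_rot: [0.999, 0.053, -0.001, 0.0]
contact_force: [0.1, 0.5, 0.0]
opening: 0.0402
finger_force: 0.0
```

Run:
```python
from h import *
plan((.4598,.2510,.066),5.9)
b=avg("scene",3)
cv2.imwrite("pics/p5.png",np.hstack([cv2.resize(b[130:250,210:345],None,fx=3,fy=3),cv2.resize(cv2.imread("pics/scene3.png")[170:290,300:430],None,fx=3,fy=3)]))
```

```text
yaw now 6.1 tilt 0.09 q6 1.83 twist units 0.04 shift units [-0.01 -0.04  2.18] pos [0.46   0.25   0.1204] t 30.8
```

View pics/p5.png

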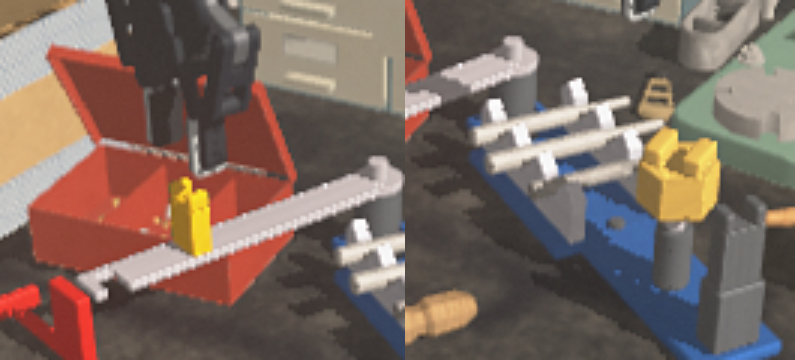

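>>> arm_command:
  moves:
    - {"delta_pos":[0,-0.04,0.6],"twist":[0,0,0],"fingers":135}
    - {"delta_pos":[0,0,0.6],"twist":[0,0,0],"fingers":135}
    - {"delta_pos":[0,0,0.5],"twist":[0,0,0],"fingers":135}
    - {"delta_pos":[0,0,0.4],"twist":[0,0,0],"fingers":135}
    - {"delta_pos":[0,0,0],"twist":[0,0,0],"fingers":135}
    - {"delta_pos":[0,0,0],"twist":[0,0,0],"fingers":255}
    - {"delta_pos":[0,0,0],"twist":[0,0,0],"fingers":255}
    - {"delta_pos":[0,0,0],"twist":[0,0,0],"fingers":255}
    - {"delta_pos":[0,0,0],"twist":[0,0,0],"fingers":255}
  force: 30

```text
t: 31.85
eef_pos: [0.4594, 0.2516, 0.0681]
ee_rot: [0.999, 0.053, -0.0, -0.0]
contact_force: [-1.0, 2.2, -7.0]
opening: 0.0256
finger_force: 31.7
```

Run:
```python
from h import *
plan((.4598,.2510,.066),5.9);print(manip.sense()["moment"])
```

```text
yaw now 6.1 tilt 0.05 q6 1.83 twist units 0.05 shift units [0.01 0.03 0.08] pos [0.4594 0.2516 0.0681] t 31.85
[0.24235096 0.03365185 0.32161708]
```

>>> arm_command:
  moves:
    - {"delta_pos":[0.02,0.47,0],"twist":[0,0,-1],"fingers":255}
    - {"delta_pos":[0.02,0.47,0],"twist":[0,0,-1],"fingers":255}
    - {"delta_pos":[0.02,0.47,0],"twist":[0,0,-1],"fingers":255}
    - {"delta_pos":[0.02,0.47,0],"twist":[0,0,-1],"fingers":255}
    - {"delta_pos":[0.02,0.47,0],"twist":[0,0,-1],"fingers":255}
    - {"delta_pos":[0.02,0.47,0],"twist":[0,0,-1],"fingers":255}
    - {"delta_pos":[0.02,0.47,0],"twist":[0,0,-1],"fingers":255}
    - {"delta_pos":[0.02,0.47,0],"twist":[0,0,-1],"fingers":255}
    - {"delta_pos":[0,0,0],"twist":[0,0,0],"fingers":255}
    - {"delta_pos":[0,0,0],"twist":[0,0,0],"fingers":255}

```text
t: 32.85
eef_pos: [0.4993, 0.1674, 0.0682]
ee_rot: [0.932, 0.364, 0.001, 0.0]
contact_force: [4.9, 1.4, -11.6]
opening: 0.0253
finger_force: 31.2
```

Run:
```python
from h import *
d=np.array([.0872,.9962]);f=np.array([.6045,.266])-.147*d
plan((*f,.066),85)
```

```text
yaw now 42.6 tilt 0.12 q6 1.02 twist units -9.24 shift units [-1.58  3.85  0.09] pos [0.4993 0.1674 0.0682] t 32.85
```

>>> arm_command:
  moves:
    - {"delta_pos":[0.01,0.47,0],"twist":[0,0,-1],"fingers":255}
    - {"delta_pos":[0.01,0.47,0],"twist":[0,0,-1],"fingers":255}
    - {"delta_pos":[0.01,0.47,0],"twist":[0,0,-1],"fingers":255}
    - {"delta_pos":[0.01,0.47,0],"twist":[0,0,-1],"fingers":255}
    - {"delta_pos":[0.01,0.47,0],"twist":[0,0,-1],"fingers":255}
    - {"delta_pos":[0.01,0.47,0],"twist":[0,0,-1],"fingers":255}
    - {"delta_pos":[0.01,0.47,0],"twist":[0,0,-1],"fingers":255}
    - {"delta_pos":[0.01,0.47,0],"twist":[0,0,-1],"fingers":255}
    - {"delta_pos":[0,0,0],"twist":[0,0,0],"fingers":255}
    - {"delta_pos":[0,0,0],"twist":[0,0,0],"fingers":255}

```text
t: 33.85
eef_pos: [0.5795, 0.1234, 0.0682]
ee_rot: [0.77, 0.638, 0.002, -0.001]
contact_force: [5.0, 6.1, -10.3]
opening: 0.0254
finger_force: 33.2
```

Run:
```python
from h import *
d=np.array([.0872,.9962]);f=np.array([.606,.267])-.147*d
plan((*f,.066),85);print(manip.sense()["moment"])
```

```text
yaw now 79.2 tilt 0.26 q6 0.28 twist units -1.26 shift units [-0.06  0.55  0.09] pos [0.5795 0.1234 0.0682] t 33.85
[ 0.81942889 -0.5505566  -0.35113111]
```

>>> arm_command:
  moves:
    - {"delta_pos":[0,0.47,0],"twist":[0,0,-1],"fingers":255}
    - {"delta_pos":[0,0.14,0],"twist":[0,0,-0.28],"fingers":255}
    - {"delta_pos":[0,0,0],"twist":[0,0,0],"fingers":255}
    - {"delta_pos":[0,0,0],"twist":[0,0,0],"fingers":255}

```text
t: 34.25
eef_pos: [0.5935, 0.1212, 0.0681]
ee_rot: [0.737, 0.676, 0.002, -0.001]
contact_force: [3.1, 7.7, -8.3]
opening: 0.0254
finger_force: 33.6
```

>>> arm_command:
  moves:
    - {"delta_pos":[0,0.15,0],"twist":[0,0,0],"fingers":255}
    - {"delta_pos":[0,0,0],"twist":[0,0,0],"fingers":255}
    - {"delta_pos":[0,0,0],"twist":[0,0,0],"fingers":255}

```text
t: 34.55
eef_pos: [0.5934, 0.1213, 0.0681]
ee_rot: [0.737, 0.676, -0.002, -0.004]
contact_force: [-9.4, 7.4, 0.0]
opening: 0.0254
finger_force: 35.6
```

Run:
```python
from h import *
d=np.array([.0872,.9962]);f=np.array([.606,.267])-.147*d
plan((*f,.066),85);s=manip.sense();print(s["moment"],s["contact_force"])
```

```text
yaw now 85.1 tilt 0.52 q6 0.17 twist units 0.03 shift units [-0.03 -0.01  0.08] pos [0.5934 0.1213 0.0681] t 34.55
[ 0.92525754  0.4301226  -0.41849672] [-9.44818500e+00  7.36209960e+00  1.65113033e-04]
```

>>> arm_command:
  moves:
    - {"delta_pos":[0,-0.15,0],"twist":[0,0,0],"fingers":255}
    - {"delta_pos":[0,0,0],"twist":[0,0,0],"fingers":135}
    - {"delta_pos":[0,0,0],"twist":[0,0,0],"fingers":135}
    - {"delta_pos":[0,0,-0.5],"twist":[0,0,0],"fingers":135}
    - {"delta_pos":[0,0,-0.9],"twist":[0,0,0],"fingers":135}
    - {"delta_pos":[0,0,-0.9],"twist":[0,0,0],"fingers":135}
    - {"delta_pos":[0,0,0],"twist":[0,0,0],"fingers":255}
    - {"delta_pos":[0,0,0],"twist":[0,0,0],"fingers":255}
    - {"delta_pos":[0,0,0],"twist":[0,0,0],"fingers":255}
    - {"delta_pos":[0,0,0],"twist":[0,0,0],"fingers":255}
    - {"delta_pos":[0,0,0],"twist":[0,0,0],"fingers":255}
  force: 20

```text
t: 35.65
eef_pos: [0.5927, 0.1186, 0.1247]
ee_rot: [0.736, 0.678, -0.001, -0.001]
contact_force: [0.1, 0.8, -0.3]
opening: 0.0002
finger_force: 0.0
```

Run:
```python
from h import *
plan((.5934,.1213,.103),85)
a=avg("scene",3);cv2.imwrite("pics/scene4.png",a)
```

```text
yaw now 85.3 tilt 0.14 q6 0.16 twist units 0.07 shift units [0.11 0.02 0.87] pos [0.5927 0.1186 0.1247] t 35.65
```

>>> arm_command:
  moves:
    - {"delta_pos":[0.05,0,0.4],"twist":[0,0,0.05],"fingers":255}
    - {"delta_pos":[0,0,0.4],"twist":[0,0,0],"fingers":255}
    - {"delta_pos":[0,0,0],"twist":[0,0,0],"fingers":255}
    - {"delta_pos":[0,0,0],"twist":[0,0,0],"fingers":255}

```text
t: 36.2
eef_pos: [0.5929, 0.1199, 0.1049]
ee_rot: [0.737, 0.676, -0.001, -0.001]
contact_force: [-0.2, -0.4, -0.1]
opening: 0.0004
finger_force: 0.0
```

>>> arm_command:
  moves:
    - {"delta_pos":[0,0,0.05],"twist":[0,0,0],"fingers":255}
    - {"delta_pos":[0,0,0.05],"twist":[0,0,0],"fingers":255}
    - {"delta_pos":[0,0,0.05],"twist":[0,0,0],"fingers":255}
    - {"delta_pos":[0,0,0.05],"twist":[0,0,0],"fingers":255}
    - {"delta_pos":[0,0,0.05],"twist":[0,0,0],"fingers":255}
    - {"delta_pos":[0,0,0],"twist":[0,0,0],"fingers":255}
    - {"delta_pos":[0,0,0],"twist":[0,0,0],"fingers":255}

```text
t: 36.9
eef_pos: [0.5939, 0.1199, 0.1001]
ee_rot: [0.737, 0.676, 0.0, 0.0]
contact_force: [-0.5, -0.4, 1.8]
opening: 0.0001
finger_force: 0.7
```

>>> arm_command:
  moves:
    - {"delta_pos":[0,0,-0.7],"twist":[0,0,0],"fingers":255}
    - {"delta_pos":[-0.8,0,0],"twist":[0,0,0],"fingers":255}
    - {"delta_pos":[-0.8,0,0],"twist":[0,0,0],"fingers":255}
    - {"delta_pos":[-0.7,0,0],"twist":[0,0,0],"fingers":255}
    - {"delta_pos":[0,0,0.2],"twist":[0,0,0],"fingers":255}
    - {"delta_pos":[0,0,0],"twist":[0,0,0],"fingers":255}
    - {"delta_pos":[0,0,0],"twist":[0,0,0],"fingers":255}

```text
t: 37.6
eef_pos: [0.5884, 0.0631, 0.1117]
ee_rot: [0.737, 0.676, -0.0, -0.001]
contact_force: [-0.4, 1.0, 0.1]
opening: 0.0002
finger_force: 0.0
```

>>> arm_command:
  moves:
    - {"delta_pos":[0,0,0.05],"twist":[0,0,0],"fingers":255}
    - {"delta_pos":[0,0,0.05],"twist":[0,0,0],"fingers":255}
    - {"delta_pos":[0,0,0.05],"twist":[0,0,0],"fingers":255}
    - {"delta_pos":[0,0,0],"twist":[0,0,0],"fingers":255}
    - {"delta_pos":[0,0,0],"twist":[0,0,0],"fingers":255}

```text
t: 38.1
eef_pos: [0.5887, 0.0628, 0.1085]
ee_rot: [0.737, 0.676, -0.0, -0.0]
contact_force: [-0.6, 0.2, -0.3]
opening: 0.0001
finger_force: 0.0
```

>>> arm_command:
  moves:
    - {"delta_pos":[0,0,0.05],"twist":[0,0,0],"fingers":255}
    - {"delta_pos":[0,0,0.05],"twist":[0,0,0],"fingers":255}
    - {"delta_pos":[0,0,0],"twist":[0,0,0],"fingers":255}
    - {"delta_pos":[0,0,0],"twist":[0,0,0],"fingers":255}

```text
t: 38.5
eef_pos: [0.5887, 0.0626, 0.106]
ee_rot: [0.737, 0.676, -0.0, -0.0]
contact_force: [-0.7, 1.0, 0.1]
opening: -0.0002
finger_force: 0.0
```

No contact at 106.0 yet; go on down.

>>> arm_command:
  moves:
    - {"delta_pos":[0,0,0.04],"twist":[0,0,0],"fingers":255}
    - {"delta_pos":[0,0,0.04],"twist":[0,0,0],"fingers":255}
    - {"delta_pos":[0,0,0.04],"twist":[0,0,0],"fingers":255}
    - {"delta_pos":[0,0,0],"twist":[0,0,0],"fingers":255}
    - {"delta_pos":[0,0,0],"twist":[0,0,0],"fingers":255}

```text
t: 39.0
eef_pos: [0.5891, 0.0626, 0.1043]
ee_rot: [0.737, 0.676, 0.0, 0.0]
contact_force: [-2.0, -0.6, 5.4]
opening: 0.0001
finger_force: 2.8
```

>>> arm_command:
  moves:
    - {"delta_pos":[0,0,-0.5],"twist":[0,0,0],"fingers":255}
    - {"delta_pos":[0,0,-0.5],"twist":[0,0,0],"fingers":90}
    - {"delta_pos":[0,0,0],"twist":[0,0,-1],"fingers":90}
    - {"delta_pos":[0,0,0],"twist":[0,0,-1],"fingers":90}
    - {"delta_pos":[0,0,0],"twist":[0,0,-1],"fingers":90}
    - {"delta_pos":[0,0,0],"twist":[0,0,-1],"fingers":90}
    - {"delta_pos":[0,0,0],"twist":[0,0,-1],"fingers":90}
    - {"delta_pos":[0,0,0],"twist":[0,0,-1],"fingers":90}
    - {"delta_pos":[0,0,0],"twist":[0,0,-1],"fingers":90}
    - {"delta_pos":[0,0,0],"twist":[0,0,-1],"fingers":90}
    - {"delta_pos":[0,0,0],"twist":[0,0,-1],"fingers":90}
    - {"delta_pos":[0,0,0],"twist":[0,0,-1],"fingers":90}
  force: 50

```text
t: 40.2
eef_pos: [0.5894, 0.0626, 0.1293]
ee_rot: [0.414, 0.91, 0.0, 0.001]
contact_force: [0.7, 0.5, -0.9]
opening: 0.0551
finger_force: 0.0
```

>>> arm_command:
  moves:
    - {"delta_pos":[0,0,0],"twist":[0,0,-1],"fingers":90}
    - {"delta_pos":[0,0,0],"twist":[0,0,-1],"fingers":90}
    - {"delta_pos":[0,0,0],"twist":[0,0,-1],"fingers":90}
    - {"delta_pos":[0,0,0],"twist":[0,0,-1],"fingers":90}
    - {"delta_pos":[0,0,0],"twist":[0,0,-1],"fingers":90}
    - {"delta_pos":[0,0,0],"twist":[0,0,-1],"fingers":90}
    - {"delta_pos":[0,0,0],"twist":[0,0,-1],"fingers":90}
    - {"delta_pos":[0,0,0],"twist":[0,0,-1],"fingers":90}
    - {"delta_pos":[0,0,0],"twist":[0,0,-1],"fingers":90}
    - {"delta_pos":[0,0,0],"twist":[0,0,-1],"fingers":90}
    - {"delta_pos":[0,0,0],"twist":[0,0,-1],"fingers":90}
    - {"delta_pos":[0,0,0],"twist":[0,0,-1],"fingers":90}

```text
t: 41.4
eef_pos: [0.5894, 0.0627, 0.1292]
ee_rot: [-0.053, 0.999, -0.0, 0.001]
contact_force: [0.6, 0.4, 0.0]
opening: 0.0553
finger_force: 0.0
```

>>> arm_command:
  moves:
    - {"delta_pos":[0,0,0],"twist":[0,0,-1],"fingers":90}
    - {"delta_pos":[0,0,0],"twist":[0,0,-1],"fingers":90}
    - {"delta_pos":[0,0,0],"twist":[0,0,-1],"fingers":90}
    - {"delta_pos":[0,0,0],"twist":[0,0,-1],"fingers":90}
    - {"delta_pos":[0,0,0],"twist":[0,0,-0.8],"fingers":90}
    - {"delta_pos":[0,0,0],"twist":[0,0,0],"fingers":90}
    - {"delta_pos":[0,0,0],"twist":[0,0,0],"fingers":90}

```text
t: 42.1
eef_pos: [0.5892, 0.0627, 0.1288]
ee_rot: [-0.241, 0.971, -0.0, 0.001]
contact_force: [-0.1, -0.3, -0.4]
opening: 0.055
finger_force: 0.0
```

Run:
```python
from h import *
plan((.5883,.0622,.066),208);s=manip.sense();print(s["opening"],s["q"])
```

```text
yaw now -152.2 tilt 0.07 q6 -2.07 twist units -0.03 shift units [0.04 0.   2.51] pos [0.5892 0.0627 0.1288] t 42.1
0.05502318743039961 [-1.24675843e-02  2.54623546e-01  1.77257730e+00  9.73489628e-07
  1.11320954e+00 -2.06919144e+00]
```

>>> arm_command:
  moves:
    - {"delta_pos":[0.03,0,0.5],"twist":[0,0,0],"fingers":90}
    - {"delta_pos":[0,0,0.5],"twist":[0,0,0],"fingers":90}
    - {"delta_pos":[0,0,0.5],"twist":[0,0,0],"fingers":90}
    - {"delta_pos":[0,0,0.5],"twist":[0,0,0],"fingers":90}
    - {"delta_pos":[0,0,0.5],"twist":[0,0,0],"fingers":90}
    - {"delta_pos":[0,0,0],"twist":[0,0,0],"fingers":90}
    - {"delta_pos":[0,0,0],"twist":[0,0,0],"fingers":255}
    - {"delta_pos":[0,0,0],"twist":[0,0,0],"fingers":255}
    - {"delta_pos":[0,0,0],"twist":[0,0,0],"fingers":255}
    - {"delta_pos":[0,0,0],"twist":[0,0,0],"fingers":255}

```text
t: 43.1
eef_pos: [0.5871, 0.0635, 0.0654]
ee_rot: [-0.241, 0.97, 0.001, -0.001]
contact_force: [-3.2, 4.4, 0.1]
opening: 0.0391
finger_force: 52.2
```

Run:
```python
from h import *
plan((.5883,.0622,.066),208);s=manip.sense();print(s["moment"])
```

```text
yaw now -152.1 tilt 0.16 q6 -2.07 twist units -0.02 shift units [-0.02 -0.07 -0.02] pos [0.5871 0.0635 0.0654] t 43.1
[ 0.63061481  0.39605509 -0.0057095 ]
```

>>> arm_command:
  moves:
    - {"delta_pos":[0,0.08,0],"twist":[0,0,0],"fingers":255}
    - {"delta_pos":[0,0,0.002],"twist":[0,0,0.5],"fingers":255}
    - {"delta_pos":[0,0,0.0025],"twist":[0,0,1],"fingers":255}
    - {"delta_pos":[0,0,0.0025],"twist":[0,0,1],"fingers":255}
    - {"delta_pos":[0,0,0.0025],"twist":[0,0,1],"fingers":255}
    - {"delta_pos":[0,0,0.0025],"twist":[0,0,1],"fingers":255}
    - {"delta_pos":[0,0,0.0025],"twist":[0,0,1],"fingers":255}
    - {"delta_pos":[0,0,0.0025],"twist":[0,0,1],"fingers":255}
    - {"delta_pos":[0,0,0.0025],"twist":[0,0,1],"fingers":255}
    - {"delta_pos":[0,0,0.0025],"twist":[0,0,1],"fingers":255}
    - {"delta_pos":[0,0,0.0025],"twist":[0,0,1],"fingers":255}
    - {"delta_pos":[0,0,0.0025],"twist":[0,0,1],"fingers":255}

```text
t: 44.3
eef_pos: [0.587, 0.0644, 0.0648]
ee_rot: [0.177, 0.984, 0.0, -0.0]
contact_force: [-1.6, 2.8, -3.8]
opening: 0.0394
finger_force: 52.2
```

Run:
```python
from h import *
plan((.5883,.0635,.066),208-48.1);s=manip.sense();print(s["moment"])
cv2.imwrite("pics/scene5.png",avg("scene",3))
```

```text
yaw now 159.6 tilt 0.03 q6 -1.22 twist units -0.06 shift units [-0.06 -0.02 -0.05] pos [0.587  0.0644 0.0648] t 44.3
[0.3450427  0.22629446 0.12372847]
```

>>> arm_command:
  moves:
    - {"delta_pos":[0,0,0.0025],"twist":[0,0,1],"fingers":255}
    - {"delta_pos":[0,0,0.0025],"twist":[0,0,1],"fingers":255}
    - {"delta_pos":[0,0,0.0025],"twist":[0,0,1],"fingers":255}
    - {"delta_pos":[0,0,0.0025],"twist":[0,0,1],"fingers":255}
    - {"delta_pos":[0,0,0.0025],"twist":[0,0,1],"fingers":255}
    - {"delta_pos":[0,0,0.0025],"twist":[0,0,1],"fingers":255}
    - {"delta_pos":[0,0,0.0025],"twist":[0,0,1],"fingers":255}
    - {"delta_pos":[0,0,0.0025],"twist":[0,0,1],"fingers":255}
    - {"delta_pos":[0,0,0.0025],"twist":[0,0,1],"fingers":255}
    - {"delta_pos":[0,0,0.0025],"twist":[0,0,1],"fingers":255}
    - {"delta_pos":[0,0,0.0025],"twist":[0,0,1],"fingers":255}
    - {"delta_pos":[0,0,0.0025],"twist":[0,0,1],"fingers":255}

```text
t: 45.65
eef_pos: [0.5876, 0.065, 0.0641]
ee_rot: [0.611, 0.792, 0.001, -0.0]
contact_force: [0.8, 4.0, -4.6]
opening: 0.0395
finger_force: 52.0
```

>>> arm_command:
  moves:
    - {"delta_pos":[0,0,0.0025],"twist":[0,0,1],"fingers":255}
    - {"delta_pos":[0,0,0.0025],"twist":[0,0,1],"fingers":255}
    - {"delta_pos":[0,0,0.0025],"twist":[0,0,1],"fingers":255}
    - {"delta_pos":[0,0,0.0025],"twist":[0,0,1],"fingers":255}
    - {"delta_pos":[0,0,0.0025],"twist":[0,0,1],"fingers":255}
    - {"delta_pos":[0,0,0.0025],"twist":[0,0,1],"fingers":255}
    - {"delta_pos":[0,0,0.0025],"twist":[0,0,1],"fingers":255}
    - {"delta_pos":[0,0,0.0025],"twist":[0,0,1],"fingers":255}
    - {"delta_pos":[0,0,0.0025],"twist":[0,0,1],"fingers":255}
    - {"delta_pos":[0,0,0.0025],"twist":[0,0,1],"fingers":255}
    - {"delta_pos":[0,0,0.0025],"twist":[0,0,1],"fingers":255}
    - {"delta_pos":[0,0,0.0025],"twist":[0,0,1],"fingers":255}

```text
t: 46.85
eef_pos: [0.5885, 0.0649, 0.0633]
ee_rot: [0.907, 0.42, 0.002, 0.0]
contact_force: [2.9, 4.3, -6.2]
opening: 0.0393
finger_force: 51.8
```

>>> arm_command:
  moves:
    - {"delta_pos":[0,0,0.0025],"twist":[0,0,1],"fingers":255}
    - {"delta_pos":[0,0,0.0025],"twist":[0,0,1],"fingers":255}
    - {"delta_pos":[0,0,0.0025],"twist":[0,0,1],"fingers":255}
    - {"delta_pos":[0,0,0.0025],"twist":[0,0,1],"fingers":255}
    - {"delta_pos":[0,0,0.0025],"twist":[0,0,1],"fingers":255}
    - {"delta_pos":[0,0,0.0025],"twist":[0,0,1],"fingers":255}
    - {"delta_pos":[0,0,0.0025],"twist":[0,0,1],"fingers":255}
    - {"delta_pos":[0,0,0.0025],"twist":[0,0,1],"fingers":255}
    - {"delta_pos":[0,0,0.0025],"twist":[0,0,1],"fingers":255}
    - {"delta_pos":[0,0,0.0025],"twist":[0,0,1],"fingers":255}
    - {"delta_pos":[0,0,0.0025],"twist":[0,0,1],"fingers":255}
    - {"delta_pos":[0,0,0.0025],"twist":[0,0,1],"fingers":255}

```text
t: 48.05
eef_pos: [0.5889, 0.0641, 0.0626]
ee_rot: [0.999, -0.046, 0.002, -0.0]
contact_force: [3.4, 3.2, -6.0]
opening: 0.0394
finger_force: 51.6
```

>>> arm_command:
  moves:
    - {"delta_pos":[0,0,0.0025],"twist":[0,0,1],"fingers":255}
    - {"delta_pos":[0,0,0.0025],"twist":[0,0,1],"fingers":255}
    - {"delta_pos":[0,0,0.0025],"twist":[0,0,1],"fingers":255}
    - {"delta_pos":[0,0,0.0025],"twist":[0,0,1],"fingers":255}
    - {"delta_pos":[0,0,0.0025],"twist":[0,0,1],"fingers":255}
    - {"delta_pos":[0,0,0.0025],"twist":[0,0,0.86],"fingers":255}
    - {"delta_pos":[0,0,0],"twist":[0,0,0],"fingers":255}
    - {"delta_pos":[0,0,0],"twist":[0,0,0],"fingers":255}

```text
t: 48.85
eef_pos: [0.5888, 0.0637, 0.0622]
ee_rot: [0.961, -0.275, 0.002, -0.0]
contact_force: [5.5, 0.7, -9.3]
opening: 0.0394
finger_force: 51.5
```

Run:
```python
from h import *
plan((.5883,.0635,.066),-32);s=manip.sense();print(s["moment"],s["q"])
```

```text
yaw now -32.0 tilt 0.23 q6 2.12 twist units 0.01 shift units [-0.01  0.02 -0.15] pos [0.5888 0.0637 0.0622] t 48.85
[ 0.18897138 -0.93311259 -0.04413292] [-1.05304896e-02  3.43128769e-01  1.80459133e+00 -4.63630994e-04
  9.89924623e-01  2.11851276e+00]
```

>>> arm_command:
  moves:
    - {"delta_pos":[0,0,0],"twist":[0,0,0],"fingers":90}
    - {"delta_pos":[0,0,0],"twist":[0,0,0],"fingers":90}
    - {"delta_pos":[0,0,0],"twist":[0,0,0],"fingers":90}
    - {"delta_pos":[0,0,-0.5],"twist":[0,0,0],"fingers":90}
    - {"delta_pos":[0,0,-0.9],"twist":[0,0,0],"fingers":90}
    - {"delta_pos":[0,0,-0.9],"twist":[0,0,0],"fingers":90}
    - {"delta_pos":[0,0,0],"twist":[0,0,0],"fingers":90}
    - {"delta_pos":[0,0,0],"twist":[0,0,-1],"fingers":90}
    - {"delta_pos":[0,0,0],"twist":[0,0,-1],"fingers":90}
    - {"delta_pos":[0,0,0],"twist":[0,0,-1],"fingers":90}
    - {"delta_pos":[0,0,0],"twist":[0,0,-1],"fingers":90}
    - {"delta_pos":[0,0,0],"twist":[0,0,-1],"fingers":90}

```text
t: 50.05
eef_pos: [0.5867, 0.064, 0.1193]
ee_rot: [0.997, -0.078, -0.0, 0.0]
contact_force: [1.1, -0.3, 0.1]
opening: 0.0553
finger_force: 0.0
```

>>> arm_command:
  moves:
    - {"delta_pos":[0,0,0],"twist":[0,0,-1],"fingers":90}
    - {"delta_pos":[0,0,0],"twist":[0,0,-1],"fingers":90}
    - {"delta_pos":[0,0,0],"twist":[0,0,-1],"fingers":90}
    - {"delta_pos":[0,0,0],"twist":[0,0,-1],"fingers":90}
    - {"delta_pos":[0,0,0],"twist":[0,0,-1],"fingers":90}
    - {"delta_pos":[0,0,0],"twist":[0,0,-1],"fingers":90}
    - {"delta_pos":[0,0,0],"twist":[0,0,-1],"fingers":90}
    - {"delta_pos":[0,0,0],"twist":[0,0,-1],"fingers":90}
    - {"delta_pos":[0,0,0],"twist":[0,0,-1],"fingers":90}
    - {"delta_pos":[0,0,0],"twist":[0,0,-1],"fingers":90}
    - {"delta_pos":[0,0,0],"twist":[0,0,-1],"fingers":90}
    - {"delta_pos":[0,0,0],"twist":[0,0,-1],"fingers":90}

```text
t: 51.25
eef_pos: [0.5866, 0.064, 0.1193]
ee_rot: [0.92, 0.391, -0.001, -0.0]
contact_force: [0.2, 0.6, 0.5]
opening: 0.0558
finger_force: 0.0
```

>>> arm_command:
  moves:
    - {"delta_pos":[0,0,0],"twist":[0,0,-1],"fingers":90}
    - {"delta_pos":[0,0,0],"twist":[0,0,-1],"fingers":90}
    - {"delta_pos":[0,0,0],"twist":[0,0,-1],"fingers":90}
    - {"delta_pos":[0,0,0],"twist":[0,0,-1],"fingers":90}
    - {"delta_pos":[0,0,0],"twist":[0,0,-1],"fingers":90}
    - {"delta_pos":[0,0,0],"twist":[0,0,-1],"fingers":90}
    - {"delta_pos":[0,0,0],"twist":[0,0,-1],"fingers":90}
    - {"delta_pos":[0,0,0],"twist":[0,0,-1],"fingers":90}
    - {"delta_pos":[0,0,0],"twist":[0,0,-1],"fingers":90}
    - {"delta_pos":[0,0,0],"twist":[0,0,-1],"fingers":90}
    - {"delta_pos":[0,0,0],"twist":[0,0,-1],"fingers":90}
    - {"delta_pos":[0,0,0],"twist":[0,0,-1],"fingers":90}

```text
t: 52.45
eef_pos: [0.5867, 0.064, 0.1193]
ee_rot: [0.636, 0.772, -0.0, -0.0]
contact_force: [0.6, -0.1, -0.4]
opening: 0.0556
finger_force: 0.0
```

>>> arm_command:
  moves:
    - {"delta_pos":[0,0,0],"twist":[0,0,-1],"fingers":90}
    - {"delta_pos":[0,0,0],"twist":[0,0,-1],"fingers":90}
    - {"delta_pos":[0,0,0],"twist":[0,0,-1],"fingers":90}
    - {"delta_pos":[0,0,0],"twist":[0,0,-1],"fingers":90}
    - {"delta_pos":[0,0,0],"twist":[0,0,-1],"fingers":90}
    - {"delta_pos":[0,0,0],"twist":[0,0,-1],"fingers":90}
    - {"delta_pos":[0,0,0],"twist":[0,0,-1],"fingers":90}
    - {"delta_pos":[0,0,0],"twist":[0,0,-1],"fingers":90}
    - {"delta_pos":[0,0,0],"twist":[0,0,-1],"fingers":90}
    - {"delta_pos":[0,0,0],"twist":[0,0,-1],"fingers":90}
    - {"delta_pos":[0,0,0],"twist":[0,0,-1],"fingers":90}
    - {"delta_pos":[0,0,0],"twist":[0,0,-1],"fingers":90}

```text
t: 53.65
eef_pos: [0.5867, 0.064, 0.1193]
ee_rot: [0.207, 0.978, -0.0, -0.0]
contact_force: [-0.3, -0.1, -0.2]
opening: 0.0554
finger_force: 0.0
```

>>> arm_command:
  moves:
    - {"delta_pos":[0,0,0],"twist":[0,0,-1],"fingers":90}
    - {"delta_pos":[0,0,0],"twist":[0,0,-1],"fingers":90}
    - {"delta_pos":[0,0,0],"twist":[0,0,-1],"fingers":90}
    - {"delta_pos":[0,0,0],"twist":[0,0,-1],"fingers":90}
    - {"delta_pos":[0,0,0],"twist":[0,0,-1],"fingers":90}
    - {"delta_pos":[0,0,0],"twist":[0,0,-1],"fingers":90}
    - {"delta_pos":[0,0,0],"twist":[0,0,-1],"fingers":90}
    - {"delta_pos":[0,0,0],"twist":[0,0,-1],"fingers":90}
    - {"delta_pos":[0,0,0],"twist":[0,0,-1],"fingers":90}
    - {"delta_pos":[0,0,0],"twist":[0,0,-1],"fingers":90}
    - {"delta_pos":[0,0,0],"twist":[0,0,-1],"fingers":90}
    - {"delta_pos":[0,0,0],"twist":[0,0,-0.36],"fingers":90}

```text
t: 54.85
eef_pos: [0.5867, 0.064, 0.1193]
ee_rot: [-0.242, 0.97, 0.0, -0.0]
contact_force: [0.4, -0.3, -1.0]
opening: 0.0554
finger_force: 0.0
```

Run:
```python
from h import *
plan((.588,.0642,.064),208)
```

```text
yaw now -152.0 tilt 0.05 q6 -2.07 twist units 0.00 shift units [-0.05 -0.02  2.21] pos [0.5867 0.064  0.1193] t 54.85
```

>>> arm_command:
  moves:
    - {"delta_pos":[-0.05,0,0.5],"twist":[0,0,0],"fingers":90}
    - {"delta_pos":[0,0,0.5],"twist":[0,0,0],"fingers":90}
    - {"delta_pos":[0,0,0.5],"twist":[0,0,0],"fingers":90}
    - {"delta_pos":[0,0,0.4],"twist":[0,0,0],"fingers":90}
    - {"delta_pos":[0,0,0.3],"twist":[0,0,0],"fingers":90}
    - {"delta_pos":[0,0,0],"twist":[0,0,0],"fingers":90}
    - {"delta_pos":[0,0,0],"twist":[0,0,0],"fingers":255}
    - {"delta_pos":[0,0,0],"twist":[0,0,0],"fingers":255}
    - {"delta_pos":[0,0,0],"twist":[0,0,0],"fingers":255}
    - {"delta_pos":[0,0,0],"twist":[0,0,0],"fingers":255}

```text
t: 55.85
eef_pos: [0.5885, 0.0645, 0.065]
ee_rot: [-0.241, 0.97, -0.0, 0.0]
contact_force: [-0.4, -1.1, -1.6]
opening: 0.0392
finger_force: 53.0
```

Run:
```python
from h import *
plan((.588,.0642,.064),208)
```

```text
yaw now -152.1 tilt 0.04 q6 -2.07 twist units -0.02 shift units [ 0.02 -0.    0.04] pos [0.5885 0.0645 0.065 ] t 55.85
```

>>> arm_command:
  moves:
    - {"delta_pos":[0,0,0.0025],"twist":[0,0,1],"fingers":255}
    - {"delta_pos":[0,0,0.0025],"twist":[0,0,1],"fingers":255}
    - {"delta_pos":[0,0,0.0025],"twist":[0,0,1],"fingers":255}
    - {"delta_pos":[0,0,0.0025],"twist":[0,0,1],"fingers":255}
    - {"delta_pos":[0,0,0.0025],"twist":[0,0,1],"fingers":255}
    - {"delta_pos":[0,0,0.0025],"twist":[0,0,1],"fingers":255}
    - {"delta_pos":[0,0,0.0025],"twist":[0,0,1],"fingers":255}
    - {"delta_pos":[0,0,0.0025],"twist":[0,0,1],"fingers":255}
    - {"delta_pos":[0,0,0.0025],"twist":[0,0,1],"fingers":255}
    - {"delta_pos":[0,0,0.0025],"twist":[0,0,1],"fingers":255}
    - {"delta_pos":[0,0,0.0025],"twist":[0,0,1],"fingers":255}
    - {"delta_pos":[0,0,0.0025],"twist":[0,0,1],"fingers":255}

```text
t: 57.05
eef_pos: [0.5885, 0.0639, 0.0643]
ee_rot: [0.236, 0.972, -0.001, 0.0]
contact_force: [-0.2, -2.6, -1.4]
opening: 0.039
finger_force: 53.2
```

>>> arm_command:
  moves:
    - {"delta_pos":[0,0,0.0025],"twist":[0,0,1],"fingers":255}
    - {"delta_pos":[0,0,0.0025],"twist":[0,0,1],"fingers":255}
    - {"delta_pos":[0,0,0.0025],"twist":[0,0,1],"fingers":255}
    - {"delta_pos":[0,0,0.0025],"twist":[0,0,1],"fingers":255}
    - {"delta_pos":[0,0,0.0025],"twist":[0,0,1],"fingers":255}
    - {"delta_pos":[0,0,0.0025],"twist":[0,0,1],"fingers":255}
    - {"delta_pos":[0,0,0.0025],"twist":[0,0,1],"fingers":255}
    - {"delta_pos":[0,0,0.0025],"twist":[0,0,1],"fingers":255}
    - {"delta_pos":[0,0,0.0025],"twist":[0,0,1],"fingers":255}
    - {"delta_pos":[0,0,0.0025],"twist":[0,0,1],"fingers":255}
    - {"delta_pos":[0,0,0.0025],"twist":[0,0,1],"fingers":255}
    - {"delta_pos":[0,0,0.0025],"twist":[0,0,1],"fingers":255}

```text
t: 58.25
eef_pos: [0.5881, 0.0636, 0.0635]
ee_rot: [0.658, 0.753, -0.001, 0.0]
contact_force: [-1.2, -3.7, -0.4]
opening: 0.0392
finger_force: 53.3
```

>>> arm_command:
  moves:
    - {"delta_pos":[0,0,0.0025],"twist":[0,0,1],"fingers":255}
    - {"delta_pos":[0,0,0.0025],"twist":[0,0,1],"fingers":255}
    - {"delta_pos":[0,0,0.0025],"twist":[0,0,1],"fingers":255}
    - {"delta_pos":[0,0,0.0025],"twist":[0,0,1],"fingers":255}
    - {"delta_pos":[0,0,0.0025],"twist":[0,0,1],"fingers":255}
    - {"delta_pos":[0,0,0.0025],"twist":[0,0,1],"fingers":255}
    - {"delta_pos":[0,0,0.0025],"twist":[0,0,1],"fingers":255}
    - {"delta_pos":[0,0,0.0025],"twist":[0,0,1],"fingers":255}
    - {"delta_pos":[0,0,0.0025],"twist":[0,0,1],"fingers":255}
    - {"delta_pos":[0,0,0.0025],"twist":[0,0,1],"fingers":255}
    - {"delta_pos":[0,0,0.0025],"twist":[0,0,1],"fingers":255}
    - {"delta_pos":[0,0,0.0025],"twist":[0,0,1],"fingers":255}

```text
t: 59.45
eef_pos: [0.5875, 0.0637, 0.0627]
ee_rot: [0.931, 0.364, -0.001, 0.0]
contact_force: [-2.6, -3.1, -0.0]
opening: 0.0391
finger_force: 53.4
```

>>> arm_command:
  moves:
    - {"delta_pos":[0,0,0.0025],"twist":[0,0,1],"fingers":255}
    - {"delta_pos":[0,0,0.0025],"twist":[0,0,1],"fingers":255}
    - {"delta_pos":[0,0,0.0025],"twist":[0,0,1],"fingers":255}
    - {"delta_pos":[0,0,0.0025],"twist":[0,0,1],"fingers":255}
    - {"delta_pos":[0,0,0.0025],"twist":[0,0,1],"fingers":255}
    - {"delta_pos":[0,0,0.0025],"twist":[0,0,1],"fingers":255}
    - {"delta_pos":[0,0,0.0025],"twist":[0,0,1],"fingers":255}
    - {"delta_pos":[0,0,0.0025],"twist":[0,0,1],"fingers":255}
    - {"delta_pos":[0,0,0.0025],"twist":[0,0,1],"fingers":255}
    - {"delta_pos":[0,0,0.0025],"twist":[0,0,1],"fingers":255}
    - {"delta_pos":[0,0,0],"twist":[0,0,0],"fingers":255}

```text
t: 60.55
eef_pos: [0.5873, 0.0642, 0.062]
ee_rot: [1.0, -0.025, -0.001, 0.0]
contact_force: [-3.3, -2.8, 2.1]
opening: 0.0391
finger_force: 53.5
```

Run:
```python
from h import *
plan((.588,.0642,.061),-34.9);s=manip.sense();print(s["moment"])
```

```text
yaw now -2.9 tilt 0.14 q6 1.61 twist units 6.98 shift units [ 0.02 -0.01  0.04] pos [0.5873 0.0642 0.062 ] t 60.55
[-0.43599794  0.5354522  -0.10213171]
```

>>> arm_command:
  moves:
    - {"delta_pos":[0,0,0.0025],"twist":[0,0,1],"fingers":255}
    - {"delta_pos":[0,0,0.0025],"twist":[0,0,1],"fingers":255}
    - {"delta_pos":[0,0,0.0025],"twist":[0,0,1],"fingers":255}
    - {"delta_pos":[0,0,0.0025],"twist":[0,0,1],"fingers":255}
    - {"delta_pos":[0,0,0.0025],"twist":[0,0,1],"fingers":255}
    - {"delta_pos":[0,0,0.0025],"twist":[0,0,1],"fingers":255}
    - {"delta_pos":[0,0,0.0025],"twist":[0,0,0.98],"fingers":255}
    - {"delta_pos":[0,0,0],"twist":[0,0,0],"fingers":255}
    - {"delta_pos":[0,0,0],"twist":[0,0,0],"fingers":255}

```text
t: 61.45
eef_pos: [0.5875, 0.0645, 0.0616]
ee_rot: [0.954, -0.299, -0.001, 0.0]
contact_force: [-5.3, -0.5, 4.0]
opening: 0.0392
finger_force: 53.7
```

Run:
```python
from h import *
plan((.588,.0642,.061),-34.9);s=manip.sense();print(s["moment"])
```

```text
yaw now -34.8 tilt 0.12 q6 2.17 twist units 0.02 shift units [ 0.02 -0.    0.02] pos [0.5875 0.0645 0.0616] t 61.45
[-0.28833472  0.81602883 -0.04374046]
```

>>> arm_command:
  moves:
    - {"delta_pos":[0,0,0],"twist":[0,0,0],"fingers":90}
    - {"delta_pos":[0,0,0],"twist":[0,0,0],"fingers":90}
    - {"delta_pos":[0,0,0],"twist":[0,0,0],"fingers":90}
    - {"delta_pos":[0,0,-0.5],"twist":[0,0,0],"fingers":90}
    - {"delta_pos":[0,0,-1],"twist":[0,0,0],"fingers":90}
    - {"delta_pos":[0,0,-1],"twist":[0,0,0],"fingers":90}
    - {"delta_pos":[0,0,-1],"twist":[0,0,0],"fingers":90}
    - {"delta_pos":[0,0,-0.5],"twist":[0,0,-1],"fingers":90}
    - {"delta_pos":[0,0,0],"twist":[0,0,-1],"fingers":90}
    - {"delta_pos":[0,0,0],"twist":[0,0,-1],"fingers":90}
    - {"delta_pos":[0,0,0],"twist":[0,0,-1],"fingers":90}
    - {"delta_pos":[0,0,0],"twist":[0,0,-1],"fingers":90}

```text
t: 62.65
eef_pos: [0.589, 0.0647, 0.1628]
ee_rot: [0.995, -0.103, 0.001, -0.0]
contact_force: [0.4, 0.1, -0.1]
opening: 0.0554
finger_force: 0.0
```

>>> arm_command:
  moves:
    - {"delta_pos":[0,0,0],"twist":[0,0,-1],"fingers":90}
    - {"delta_pos":[0,0,0],"twist":[0,0,-1],"fingers":90}
    - {"delta_pos":[0,0,0],"twist":[0,0,-1],"fingers":90}
    - {"delta_pos":[0,0,0],"twist":[0,0,-1],"fingers":90}
    - {"delta_pos":[0,0,0],"twist":[0,0,-1],"fingers":90}
    - {"delta_pos":[0,0,0],"twist":[0,0,-1],"fingers":90}
    - {"delta_pos":[0,0,0],"twist":[0,0,-1],"fingers":90}
    - {"delta_pos":[0,0,0],"twist":[0,0,-1],"fingers":90}
    - {"delta_pos":[0,0,0],"twist":[0,0,-1],"fingers":90}
    - {"delta_pos":[0,0,0],"twist":[0,0,-1],"fingers":90}
    - {"delta_pos":[0,0,0],"twist":[0,0,-1],"fingers":90}
    - {"delta_pos":[0,0,0],"twist":[0,0,-1],"fingers":90}

```text
t: 63.85
eef_pos: [0.589, 0.0648, 0.1627]
ee_rot: [0.93, 0.368, 0.001, 0.0]
contact_force: [0.0, -0.5, -0.6]
opening: 0.0553
finger_force: 0.0
```

>>> arm_command:
  moves:
    - {"delta_pos":[0,0,0],"twist":[0,0,-1],"fingers":120}
    - {"delta_pos":[0,0,0],"twist":[0,0,-1],"fingers":120}
    - {"delta_pos":[0,0,0],"twist":[0,0,-1],"fingers":120}
    - {"delta_pos":[0,0,0],"twist":[0,0,-1],"fingers":120}
    - {"delta_pos":[0,0,0],"twist":[0,0,-1],"fingers":120}
    - {"delta_pos":[0,0,0],"twist":[0,0,-1],"fingers":120}
    - {"delta_pos":[0,0,0],"twist":[0,0,-1],"fingers":120}
    - {"delta_pos":[0,0,0],"twist":[0,0,-1],"fingers":120}
    - {"delta_pos":[0,0,0],"twist":[0,0,-1],"fingers":120}
    - {"delta_pos":[0,0,0],"twist":[0,0,-1],"fingers":120}
    - {"delta_pos":[0,0,0],"twist":[0,0,-1],"fingers":120}
    - {"delta_pos":[0,0,0],"twist":[0,0,-1],"fingers":120}

```text
t: 65.05
eef_pos: [0.589, 0.0647, 0.1627]
ee_rot: [0.655, 0.756, 0.001, 0.001]
contact_force: [0.4, 0.1, -0.6]
opening: 0.0454
finger_force: 0.0
```

Run:
```python
from h import *
plan((.378,.2514,.12),99.2)
im=avg("top",4);cv2.imwrite("pics/top4.png",im)
hsv=cv2.cvtColor(im,cv2.COLOR_BGR2HSV);H,S,V=[hsv[:,:,i].astype(int) for i in range(3)]
m=np.zeros((480,640),bool);m[265:335,165:300]=1
for c in blobs(m&((H<6)|(H>174))&(S>150)&(V>90),20):print(cv2.boundingRect(c),line(c,.010))
```

```text
yaw now 98.2 tilt 0.11 q6 -0.15 twist units -0.22 shift units [ 8.72 -7.14  1.71] pos [0.589  0.0647 0.1627] t 65.05
(188, 289, 86, 32) ((230.4, 304.7), array([0.1654, 0.0355]), array([0.3782, 0.2521]), np.float64(-80.8))
(165, 265, 37, 27) ((178.7, 271.5), array([0.0847, 0.0337]), array([0.4416, 0.3532]), np.float64(-55.7))
```

>>> arm_command:
  moves:
    - {"delta_pos":[0,0,0],"twist":[0,0,-0.22],"fingers":120}
    - {"delta_pos":[0.97,-0.793,0],"twist":[0,0,0],"fingers":120}
    - {"delta_pos":[0.97,-0.793,0],"twist":[0,0,0],"fingers":120}
    - {"delta_pos":[0.97,-0.793,0],"twist":[0,0,0],"fingers":120}
    - {"delta_pos":[0.97,-0.793,0],"twist":[0,0,0],"fingers":120}
    - {"delta_pos":[0.97,-0.793,0],"twist":[0,0,0],"fingers":120}
    - {"delta_pos":[0.97,-0.793,0],"twist":[0,0,0],"fingers":120}
    - {"delta_pos":[0.97,-0.793,0],"twist":[0,0,0],"fingers":120}
    - {"delta_pos":[0.97,-0.793,0],"twist":[0,0,0],"fingers":120}
    - {"delta_pos":[0.97,-0.793,0],"twist":[0,0,0],"fingers":120}
    - {"delta_pos":[0,0,0.8],"twist":[0,0,0],"fingers":120}
    - {"delta_pos":[0,0,0.9],"twist":[0,0,0],"fingers":120}

```text
t: 66.45
eef_pos: [0.3784, 0.2536, 0.1199]
ee_rot: [0.649, 0.761, 0.002, 0.001]
contact_force: [0.7, 0.5, 0.6]
opening: 0.045
finger_force: 0.0
```

>>> arm_command:
  moves:
    - {"delta_pos":[0,0,0],"twist":[0,0,0],"fingers":120}
    - {"delta_pos":[0,0,0],"twist":[0,0,0],"fingers":120}
    - {"delta_pos":[0,0,0],"twist":[0,0,0],"fingers":120}

```text
t: 66.75
eef_pos: [0.379, 0.2526, 0.1202]
ee_rot: [0.65, 0.76, 0.001, 0.0]
contact_force: [-1.0, 0.8, -0.1]
opening: 0.0454
finger_force: 0.0
```

Run:
```python
from h import *
plan((.378,.2518,.022),99.2)
im=avg("top",4);cv2.imwrite("pics/top5.png",im);sc=avg("scene",4);cv2.imwrite("pics/scene6.png",sc)
f=lambda a:cv2.resize(a,None,fx=4,fy=4,interpolation=cv2.INTER_CUBIC)
cv2.imwrite("pics/p6.png",np.vstack([f(im[165:220,210:380]),np.hstack([f(sc[180:270,200:280]),f(sc[195:285,330:420])])]))
```

```text
yaw now 99.0 tilt 0.12 q6 0.28 twist units -0.05 shift units [-0.02 -0.04  3.93] pos [0.379  0.2526 0.1202] t 66.75
```

View pics/p6.png

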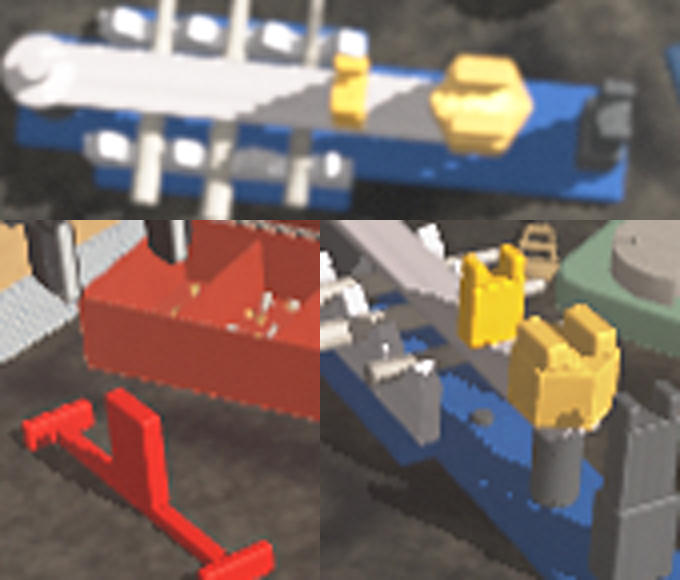

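>>> arm_command:
  moves:
    - {"delta_pos":[-0.02,-0.04,0.7],"twist":[0,0,-0.05],"fingers":120}
    - {"delta_pos":[0,0,0.8],"twist":[0,0,0],"fingers":120}
    - {"delta_pos":[0,0,0.8],"twist":[0,0,0],"fingers":120}
    - {"delta_pos":[0,0,0.7],"twist":[0,0,0],"fingers":120}
    - {"delta_pos":[0,0,0.5],"twist":[0,0,0],"fingers":120}
    - {"delta_pos":[0,0,0.4],"twist":[0,0,0],"fingers":120}
    - {"delta_pos":[0,0,0],"twist":[0,0,0],"fingers":120}
    - {"delta_pos":[0,0,0],"twist":[0,0,0],"fingers":255}
    - {"delta_pos":[0,0,0],"twist":[0,0,0],"fingers":255}
    - {"delta_pos":[0,0,0],"twist":[0,0,0],"fingers":255}
    - {"delta_pos":[0,0,0],"twist":[0,0,0],"fingers":255}
    - {"delta_pos":[0,0,0],"twist":[0,0,0],"fingers":255}
  force: 80

```text
t: 68.35
eef_pos: [0.3781, 0.2521, 0.0224]
ee_rot: [0.648, 0.762, 0.001, 0.0]
contact_force: [0.4, -0.7, 5.7]
opening: 0.0087
finger_force: 78.5
```

Run:
```python
from h import *
plan((.588,.0640,.16),85.1)
```

```text
yaw now 99.2 tilt 0.13 q6 0.27 twist units 3.08 shift units [-6.78  9.01 -5.5 ] pos [0.3781 0.2521 0.0224] t 68.35
```

>>> arm_command:
  moves:
    - {"delta_pos":[0,0,-0.4],"twist":[0,0,0],"fingers":255}
    - {"delta_pos":[0,0,-0.8],"twist":[0,0,0],"fingers":255}
    - {"delta_pos":[0,0,-0.9],"twist":[0,0,0],"fingers":255}
    - {"delta_pos":[0,0,-0.9],"twist":[0,0,0],"fingers":255}
    - {"delta_pos":[0,0,-0.9],"twist":[0,0,0],"fingers":255}
    - {"delta_pos":[0,0,-0.9],"twist":[0,0,0],"fingers":255}
    - {"delta_pos":[0,0,-0.7],"twist":[0,0,0],"fingers":255}
    - {"delta_pos":[0,0,0],"twist":[0,0,0.8],"fingers":255}
    - {"delta_pos":[0,0,0],"twist":[0,0,0.8],"fingers":255}
    - {"delta_pos":[0,0,0],"twist":[0,0,0.8],"fingers":255}
    - {"delta_pos":[0,0,0],"twist":[0,0,0.68],"fingers":255}
    - {"delta_pos":[-0.3,0.4,0],"twist":[0,0,0],"fingers":255}

```text
t: 69.55
eef_pos: [0.3849, 0.2432, 0.1584]
ee_rot: [0.736, 0.677, -0.001, -0.001]
contact_force: [-0.6, 0.3, -2.0]
opening: 0.009
finger_force: 78.1
```

>>> arm_command:
  moves:
    - {"delta_pos":[-0.6,0.8,0],"twist":[0,0,0],"fingers":255}
    - {"delta_pos":[-0.6,0.8,0],"twist":[0,0,0],"fingers":255}
    - {"delta_pos":[-0.6,0.8,0],"twist":[0,0,0],"fingers":255}
    - {"delta_pos":[-0.6,0.8,0],"twist":[0,0,0],"fingers":255}
    - {"delta_pos":[-0.6,0.8,0],"twist":[0,0,0],"fingers":255}
    - {"delta_pos":[-0.6,0.8,0],"twist":[0,0,0],"fingers":255}
    - {"delta_pos":[-0.6,0.8,0],"twist":[0,0,0],"fingers":255}
    - {"delta_pos":[-0.6,0.8,0],"twist":[0,0,0],"fingers":255}
    - {"delta_pos":[-0.6,0.8,0],"twist":[0,0,0],"fingers":255}
    - {"delta_pos":[-0.6,0.8,0],"twist":[0,0,0],"fingers":255}
    - {"delta_pos":[-0.4,0.5,0],"twist":[0,0,0],"fingers":255}
    - {"delta_pos":[0,0,0],"twist":[0,0,0],"fingers":255}

```text
t: 70.75
eef_pos: [0.5857, 0.0638, 0.1589]
ee_rot: [0.737, 0.676, -0.0, 0.0]
contact_force: [0.0, -0.9, -1.7]
opening: 0.0091
finger_force: 78.1
```

>>> arm_command:
  moves:
    - {"delta_pos":[0,0,0],"twist":[0,0,0],"fingers":255}
    - {"delta_pos":[0,0,0],"twist":[0,0,0],"fingers":255}
    - {"delta_pos":[0,0,0],"twist":[0,0,0],"fingers":255}

```text
t: 71.05
eef_pos: [0.5835, 0.0666, 0.1588]
ee_rot: [0.736, 0.677, -0.0, -0.0]
contact_force: [-0.4, -0.5, -1.4]
opening: 0.0084
finger_force: 78.1
```

Run:
```python
from h import *
plan((.5884,.0642,.1114),85.1)
sc=avg("scene",4);cv2.imwrite("pics/p7.png",cv2.resize(sc[140:290,300:450],None,fx=4,fy=4,interpolation=cv2.INTER_CUBIC))
```

```text
yaw now 85.2 tilt 0.05 q6 0.08 twist units 0.02 shift units [-0.08  0.2   1.89] pos [0.5835 0.0666 0.1588] t 71.05
```

View pics/p7.png

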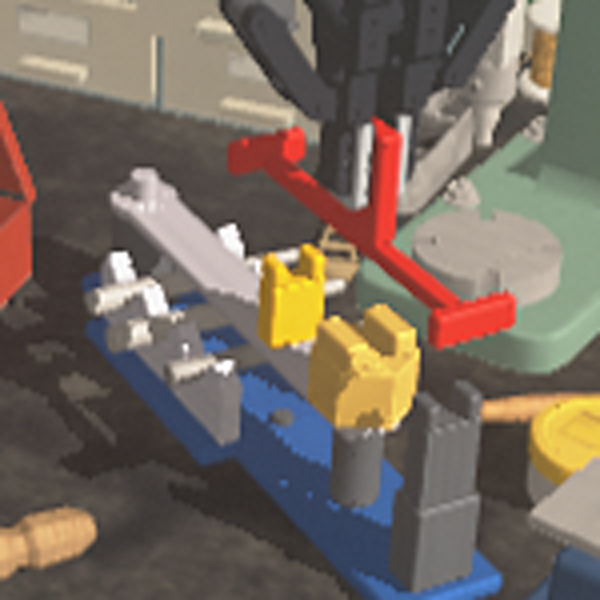

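>>> arm_command:
  moves:
    - {"delta_pos":[-0.08,0.2,0],"twist":[0,0,0.02],"fingers":255}
    - {"delta_pos":[0,0,0.5],"twist":[0,0,0],"fingers":255}
    - {"delta_pos":[0,0,0.5],"twist":[0,0,0],"fingers":255}
    - {"delta_pos":[0,0,0.2],"twist":[0,0,0],"fingers":255}
    - {"delta_pos":[0,0,0],"twist":[0,0,0],"fingers":255}
    - {"delta_pos":[0,0,0],"twist":[0,0,0],"fingers":255}
    - {"delta_pos":[0,0,0],"twist":[0,0,0],"fingers":255}

```text
t: 71.95
eef_pos: [0.5897, 0.0634, 0.1293]
ee_rot: [0.737, 0.676, 0.0, 0.0]
contact_force: [-0.1, 0.1, -2.9]
opening: 0.0087
finger_force: 78.2
```

Run:
```python
from h import *
plan((.5884,.0642,.1114),85.1)
```

```text
yaw now 85.0 tilt 0.05 q6 0.08 twist units -0.02 shift units [ 0.03 -0.05  0.72] pos [0.5897 0.0634 0.1293] t 71.95
```

>>> arm_command:
  moves:
    - {"delta_pos":[0.03,-0.05,0],"twist":[0,0,0],"fingers":255}
    - {"delta_pos":[0,0,0.15],"twist":[0,0,0],"fingers":255}
    - {"delta_pos":[0,0,0.15],"twist":[0,0,0],"fingers":255}
    - {"delta_pos":[0,0,0.15],"twist":[0,0,0],"fingers":255}
    - {"delta_pos":[0,0,0],"twist":[0,0,0],"fingers":255}
    - {"delta_pos":[0,0,0],"twist":[0,0,0],"fingers":255}

```text
t: 72.55
eef_pos: [0.5879, 0.0642, 0.1173]
ee_rot: [0.737, 0.676, -0.0, -0.0]
contact_force: [-0.2, -0.6, -2.0]
opening: 0.0086
finger_force: 78.2
```

>>> arm_command:
  moves:
    - {"delta_pos":[0,0,0.15],"twist":[0,0,0],"fingers":255}
    - {"delta_pos":[0,0,0.12],"twist":[0,0,0],"fingers":255}
    - {"delta_pos":[0,0,0],"twist":[0,0,0],"fingers":255}
    - {"delta_pos":[0,0,0],"twist":[0,0,0],"fingers":255}

```text
t: 72.95
eef_pos: [0.5885, 0.0642, 0.1114]
ee_rot: [0.737, 0.676, 0.0, 0.0]
contact_force: [-0.8, -0.0, 0.7]
opening: 0.0089
finger_force: 78.7
```

>>> arm_command:
  moves:
    - {"delta_pos":[0,0,0.06],"twist":[0,0,0],"fingers":255}
    - {"delta_pos":[0,0,0],"twist":[0,0,0],"fingers":255}
    - {"delta_pos":[0,0,0],"twist":[0,0,0],"fingers":255}

```text
t: 73.25
eef_pos: [0.5886, 0.0642, 0.1114]
ee_rot: [0.737, 0.676, 0.0, 0.0]
contact_force: [-3.6, 0.0, 7.4]
opening: 0.0089
finger_force: 79.8
```

>>> arm_command:
  moves:
    - {"delta_pos":[0,0,0],"twist":[0,0,0],"fingers":170}
    - {"delta_pos":[0,0,0],"twist":[0,0,0],"fingers":170}
    - {"delta_pos":[0,0,0],"twist":[0,0,0],"fingers":170}
    - {"delta_pos":[0,0,-0.3],"twist":[0,0,0],"fingers":170}
    - {"delta_pos":[0,0,-0.8],"twist":[0,0,0],"fingers":170}
    - {"delta_pos":[0,0,-0.9],"twist":[0,0,0],"fingers":170}
    - {"delta_pos":[0,0,-0.9],"twist":[0,0,0],"fingers":170}
    - {"delta_pos":[0.5,-0.9,-0.5],"twist":[0,0,0],"fingers":170}
    - {"delta_pos":[0.5,-0.9,0],"twist":[0,0,0],"fingers":170}
    - {"delta_pos":[0.5,-0.9,0],"twist":[0,0,0],"fingers":170}
    - {"delta_pos":[0.5,-0.9,0],"twist":[0,0,0],"fingers":170}
    - {"delta_pos":[0.5,-0.9,0],"twist":[0,0,0],"fingers":170}

```text
t: 74.45
eef_pos: [0.4807, 0.1367, 0.1949]
ee_rot: [0.737, 0.676, 0.0, 0.0]
contact_force: [0.7, 0.4, 1.1]
opening: 0.0282
finger_force: 0.0
```

>>> arm_command:
  moves:
    - {"delta_pos":[0.8,-0.9,0],"twist":[0,0,0],"fingers":170}
    - {"delta_pos":[0.8,-0.9,0],"twist":[0,0,0],"fingers":170}
    - {"delta_pos":[0.8,-0.9,0],"twist":[0,0,0],"fingers":170}
    - {"delta_pos":[0.9,0,0],"twist":[0,0,0],"fingers":170}
    - {"delta_pos":[0.9,0,0],"twist":[0,0,0],"fingers":170}
    - {"delta_pos":[0,0,0],"twist":[0,0,0],"fingers":170}
    - {"delta_pos":[0,0,0],"twist":[0,0,0],"fingers":170}
    - {"delta_pos":[0,0,0],"twist":[0,0,0],"fingers":170}

```text
t: 75.25
eef_pos: [0.4232, 0.246, 0.1944]
ee_rot: [0.737, 0.676, -0.0, 0.0]
contact_force: [0.5, -0.1, 0.1]
opening: 0.0282
finger_force: 0.0
```

Run:
```python
from h import *
im=avg("top",4);sc=avg("scene",4)
f=lambda a:cv2.resize(a,None,fx=4,fy=4,interpolation=cv2.INTER_CUBIC)
cv2.imwrite("pics/p8.png",np.vstack([f(im[165:220,210:380]),np.pad(f(sc[195:285,320:445]),((0,0),(0,180),(0,0)))]))
```

```text
(no output)
```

View pics/p8.png

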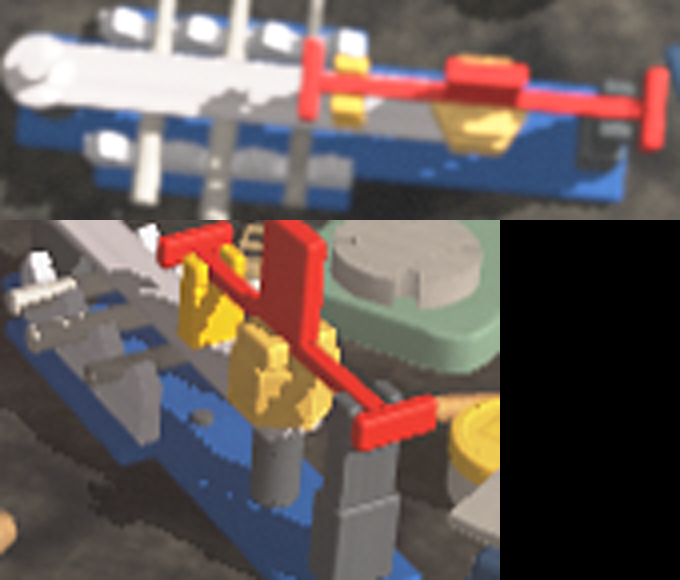

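```bash
python3 -c "
from rig import manip
print(manip.job_done())"
```

```text
the job is handed in; nothing more can be done
None
```

The job is handed in at about 75 s of the 200 s: all three punches are in the rack, the strap is shut against its stop, the nut is at its last line-up, and the red bar is seated upright in both forks.

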